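# Lay out coat-rack parts for oiling

### The job

Take apart the pile of sanded wooden coat-rack parts and set each part on the cork rest cut to its own outline: centred, lying flat as it lay in the pile, the knob standing on its foot, the long board and the square block turned in line with their rests. Set everything down gently without dropping any part, and leave the amber jar and the tin standing where they are.

Things in the scene. Friction and masses are not known exactly. Their poses are not given: they have to be found in the camera images.
- board_mid (a point): long brown oak board, 200 x 58 x 24 mm (x, y, z), lying on the bench at the bottom of the pile; the point is its centre, 12 mm above its underside, x along its length, z up. The disc and the block lie on it about 55 mm either side of its centre, which is at which end varies
- disc_mid (a point): round pale beech disc, 50 mm diameter, 28 mm thick, lying flat on the board; the point is its centre, 14 mm above its underside, z up along its axis
- block_mid (a point): square pale beech block, 42 x 42 mm, 28 mm thick, lying flat on the board; the point is its centre, 14 mm above its underside, x and y square to its sides, z up
- knob_mid (a point): small turned pale beech knob, 40 mm tall, head 28 mm in diameter (from 18 to 36 mm above its foot), foot 26 mm in diameter, a waist of 23 mm in between; stands upright on the disc or on the block. The point is on its axis, 20 mm above its foot, z up
- rest_board_top (a point): long rectangular rest: cork 210 x 68 mm on laminate 224 x 82 mm, fixed to the bench; a white laminate foot 6 mm thick carries a cork layer 3 mm thick. The point is the centre of the cork's upper face, 9 mm above the bench, z up, x along its length
- rest_disc_top (a point): larger round rest: cork 60 mm in diameter on laminate 74 mm in diameter, fixed to the bench; a white laminate foot 6 mm thick carries a cork layer 3 mm thick. The point is the centre of the cork's upper face, 9 mm above the bench, z up
- rest_block_top (a point): square rest: cork 52 x 52 mm on laminate 66 x 66 mm, fixed to the bench; a white laminate foot 6 mm thick carries a cork layer 3 mm thick. The point is the centre of the cork's upper face, 9 mm above the bench, z up, x and y square to its sides
- rest_knob_top (a point): smaller round rest: cork 38 mm in diameter on laminate 52 mm in diameter, fixed to the bench; a white laminate foot 6 mm thick carries a cork layer 3 mm thick. The point is the centre of the cork's upper face, 9 mm above the bench, z up
- jar_mid (a point): amber glass jar with steel lid, 64 mm diameter, 85 mm tall, standing loose at the far side of the bench; the point is on its axis half-way up. To be left alone
- tin_mid (a point): closed metal tin, 68 mm diameter, 80 mm tall, standing loose at the far side of the bench; the point is on its axis half-way up. To be left alone
Not all that is in view belongs to the job. What is shaped like the part that bears rest_knob_top but green is not meant.

How it is judged:
By the outcome, as a careful person would: the job done as asked, in the order asked, and still so for the second after the job is handed in, with the robot touching nothing.
It also fails if it takes over 112 s, if anything falls off the work surface, if the arm or the gripper's body presses on something with over 40 N, if the wrist force passes 120 N, or if a joint passes its speed limit or range.

### The arm

A 6-joint arm with a two-finger parallel gripper is mounted at the origin on the work surface. World frame = base frame: x ahead of the robot, y to its left, z up, the work surface at z = 0. Lengths are in m, angles in degrees, forces in N, time in s.
With the tool pointing down it reaches from about 0.325 to 0.775 m from the base axis. Payload 5.5 kg.
Tool frame: the origin (TCP) lies at the very end of the fingers, on their centre line; the grasp point (between the pads) lies 19 mm behind it (pinch_z is the distance from the TCP to the grasp point, in m); z points along the fingers, y is the direction in which the jaws open and shut (so a half turn about z gives the same grasp; the last joint's range is limited). The gripper opens to 85 mm and grips with 20 to 120 N. Pads are 22 mm wide; open, the fingers measure 114 mm over their backs; the gripper's body (76 mm by 85 mm) begins 54 mm behind the grasp point. The pads swing forward as they close: fully open they stand 13 mm farther back than shut.
Start: joints at [-79.968, 5.22, 70.514, -0, 104.267, -3.249], TCP at [0.138, -0.584, 0.231] pointing down, gripper open.
Joint ranges: [-164.24, 164.24], [-49.07, 125.15], [9.68, 141.18], [-86.29, 266.29], [3.28, 154.24], [-151.56, 151.56]. Speed limits (degrees/s): [147.25, 147.25, 172.46, 180, 180, 180].

### API

Orientations are given as [roll, pitch, yaw] about the fixed x, y, z axes, in that order (R = Rz(yaw) Ry(pitch) Rx(roll)).
In Python, from cell import * gives the robot as it stands.
- The arm moves only by the shell command python3 -m handwheel 'ROWS'. ROWS is JSON, a list of rows, each a list of 7 numbers: the shift along the world's x, y, z in mm, then the turn, a rotation vector about the world's x, y, z in rad, then the opening, from 0 (shut) to 1 (fully open). In form: [[dx, dy, dz, wx, wy, wz, hand], ...]. A call has exactly 5 rows; each row is the pose to reach, as a shift and turn from the pose commanded when the call began; what a row does not reach only later rows make up. A row lasts 1/10 s, in which the tool goes at most 50 mm and 8.59 degrees, less where a joint would pass 70% of its speed; a pose out of reach is approached as far as the arm can. A call with a gripper value outside its range is refused whole. The fingers move at their own pace and stop on an object; the grip force is fixed at half the most. Time passes only in rows, so rows that repeat a pose let the fingers close, or fill a call up. It gives the time, the measured TCP pose, the force and the opening at its end, in the units of the state.
- sense(): the state, without advancing time (a new reading comes with each control period).
- capture(name): name is "scene" or "top"; returns the picture (384x512x3 uint8, red, green, blue); there is no depth.
- camera_params(name): a dict with "fx", "fy", "cx", "cy" (pixels), "D" ([k1, k2, p1, p2, k3] as OpenCV has them; the pictures are not rectified), "world_from_camera" (4x4, takes a point from camera to world coordinates). Camera axes: x right, y down, z forward; pixel columns grow to the right and rows downward; lengths in m; the calibration is good to about 2 mm. A picture is of the moment at which its call begins. camera_params takes no time and is no camera call.
- hand_in(): hands the job in, once; it reports no verdict.
The state is a dict: "t": time; "q": joint angles; "joint_velocities": joint speeds; "effort": joint torques, N m; "tcp_pos": TCP position; "ee_rot": TCP orientation; "ft_force": force on the tool from outside, world axes, zero at the start; "wrist_torque": the same for the moment, N m; "width": finger opening in m.
Only numpy, scipy, OpenCV 4.12 (cv2) and the standard library are available. Lean on these libraries where they do the work, as an engineer would, in place of code of your own. Each camera call takes 0.05 s, during which the arm holds its last target.

## Working session

There is one attempt and no reset: what is moved stays moved. The work goes in short steps, Python scripts to look and compute and a shell command to move; the robot and the scene stay as the last step left them, time stands still between calls to the robot, and variables do not carry over. Pictures are saved under pics/ and viewed, and the job is handed in when it is done.

```bash
mkdir -p pics; ls
python3 - <<'E'
from cell import *
import cv2
for n in ["scene","top"]:
    im=capture(n); cv2.imwrite(f"pics/{n}0.png",im[:,:,::-1])
    p=camera_params(n); print(n,p)
s=sense(); print(s)
E
```

```text
pics
scene {'fx': 423.6210222290057, 'fy': 423.6210222290057, 'cx': 251.65521780892226, 'cy': 191.84568575219134, 'D': array([-0.04009447,  0.        ,  0.        ,  0.        ,  0.        ]), 'world_from_camera': array([[ 0.69681106,  0.59323609, -0.40314424,  0.98743095],
       [ 0.71719489, -0.56901946,  0.40230379, -0.36748584],
       [ 0.00926422, -0.56946273, -0.82196495,  0.82766313],
       [ 0.        ,  0.        ,  0.        ,  1.        ]])}
top {'fx': 387.1831298826809, 'fy': 387.1831298826809, 'cx': 261.2275813852108, 'cy': 187.55626236219882, 'D': array([0.0088863, 0.       , 0.       , 0.       , 0.       ]), 'world_from_camera': array([[-0.01219803, -0.99122562,  0.13161681,  0.47431301],
       [-0.99968962,  0.01494852,  0.01992996, -0.02591803],
       [-0.02172256, -0.13133285, -0.9911003 ,  1.10349188],
       [ 0.        ,  0.        ,  0.        ,  1.        ]])}
{'t': 0.1, 'q': array([-7.99668476e+01,  5.25881707e+00,  7.05756341e+01,  1.92404624e-03,
        1.04265130e+02, -3.24993182e+00]), 'joint_velocities': array([ 0.02992602, -0.02591889, -0.18420456,  0.10103854, -0.02292026,
        0.0003356 ]), 'effort': array([ 2.60011504e-03, -4.60215712e+01, -4.19217825e+01, -5.50093023e-05,
        1.06187808e-02,  1.97707885e-05]), 'tcp_pos': array([ 0.1378109 , -0.5837072 ,  0.23025724]), 'ee_rot': array([-1.79900685e+02, -7.50793706e-03,  1.32835502e+01]), 'ft_force': array([-0.23983211, -0.13016001,  0.73827021]), 'wrist_torque': array([-0.04499079,  0.01345551,  0.04216618]), 'width': 0.08551890546735985}
```

View pics/scene0.png

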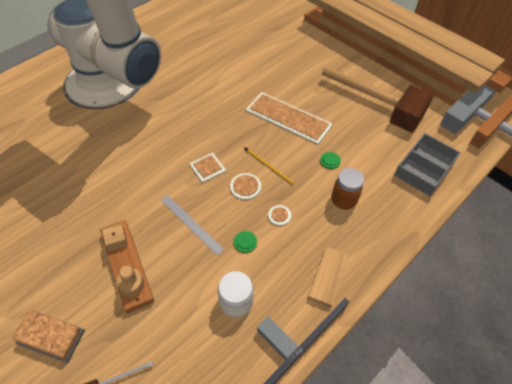

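View pics/top0.png

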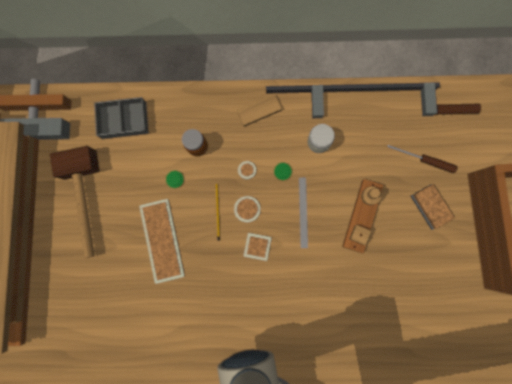

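```bash
cat > h.py <<'E'
import numpy as np, cv2
from cell import *
def crop(im,u0,v0,u1,v1,k,fn):
    c=cv2.resize(im[v0:v1,u0:u1],None,fx=k,fy=k,interpolation=cv2.INTER_CUBIC)
    c=np.ascontiguousarray(c)
    for u in range((u0+9)//10*10,u1,10):
        cv2.line(c,(int((u-u0)*k),0),(int((u-u0)*k),6 if u%50 else 14),(0,0,255),1)
        cv2.putText(c,str(u),(int((u-u0)*k)+1,20),0,.35,(0,0,255),1)
    for v in range((v0+9)//10*10,v1,10):
        cv2.line(c,(0,int((v-v0)*k)),(6,int((v-v0)*k)),(0,0,255),1)
        cv2.putText(c,str(v),(8,int((v-v0)*k)+4),0,.35,(0,0,255),1)
    cv2.imwrite(fn,c)
def ray(n,uv):
    p=camera_params(n);K=np.array([[p['fx'],0,p['cx']],[0,p['fy'],p['cy']],[0,0,1]])
    x=cv2.undistortPoints(np.array(uv,float).reshape(-1,1,2),K,p['D'])[:,0]
    W=p['world_from_camera'];d=np.c_[x,np.ones(len(x))]@W[:3,:3].T
    return W[:3,3],d
def onz(n,uv,z):
    o,d=ray(n,uv); return o+d*((z-o[2])/d[:,2])[:,None]
def proj(n,P):
    p=camera_params(n);K=np.array([[p['fx'],0,p['cx']],[0,p['fy'],p['cy']],[0,0,1]])
    V=np.linalg.inv(p['world_from_camera'])
    return cv2.projectPoints(np.array(P,float).reshape(-1,1,3),cv2.Rodrigues(V[:3,:3])[0],V[:3,3],K,p['D'])[0][:,0]
E
python3 - <<'E'
from h import *
t=cv2.imread('pics/top0.png');s=cv2.imread('pics/scene0.png')
crop(t,335,170,395,260,6,'pics/t_pile.png')
crop(t,130,150,290,290,5,'pics/t_rests.png')
crop(s,90,210,165,320,5,'pics/s_pile.png')
crop(s,180,80,340,260,4,'pics/s_rests.png')
E
```

```text
(no output)
```

View pics/t_pile.png

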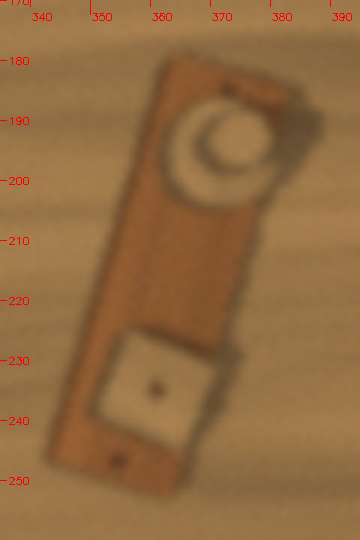

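View pics/t_rests.png

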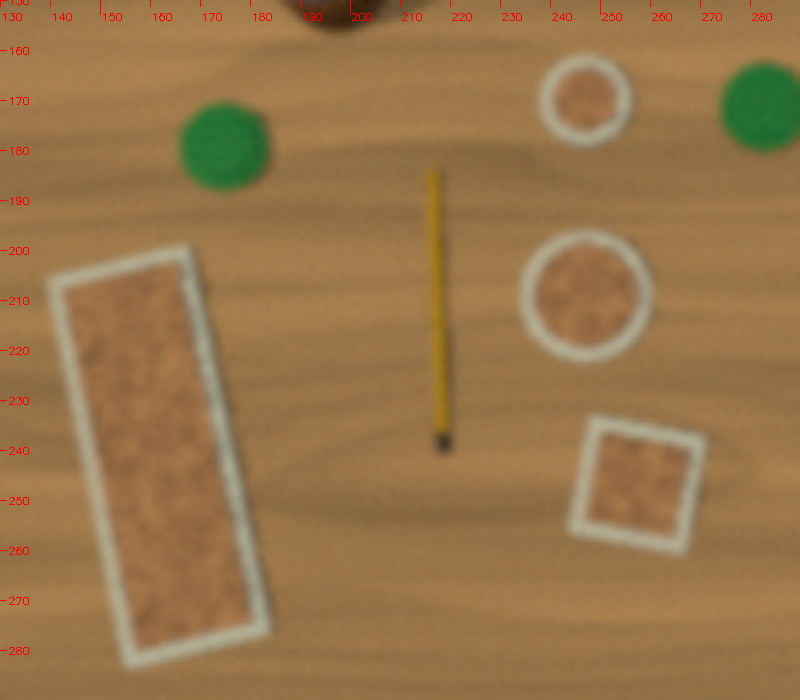

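View pics/s_pile.png

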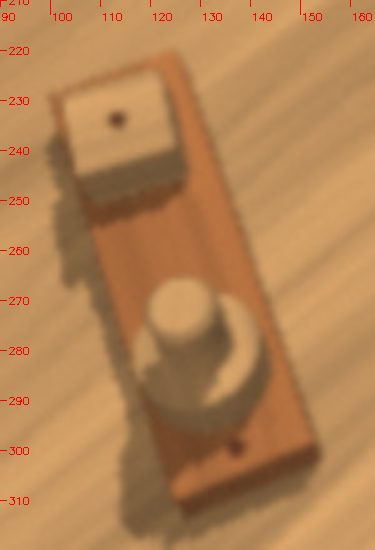

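View pics/s_rests.png

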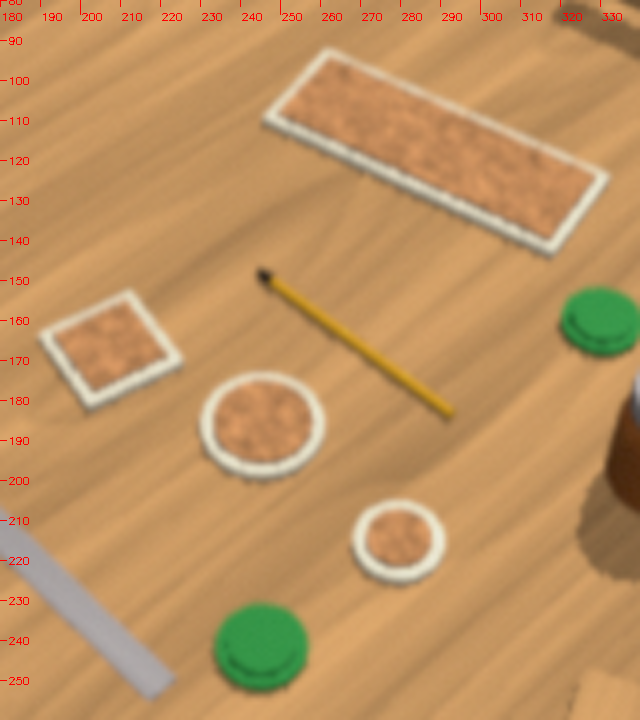

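```bash
cat > fit.py <<'E'
from h import *
from scipy.optimize import least_squares
def rect(n,uv,z,L,W,name):
    P=onz(n,np.array(uv)-.5,z)[:,:2]
    l=np.array([[1,1],[1,-1],[-1,-1],[-1,1]])*[L/2,W/2]
    # uv in order around matching
    best=None
    for fl in (1,-1):
      for a0 in np.arange(0,6.28,.5):
        def f(p):
            R=np.array([[np.cos(p[2]),-np.sin(p[2])],[np.sin(p[2]),np.cos(p[2])]])
            return ((l*[1,fl])@R.T+p[:2]-P).ravel()
        r=least_squares(f,[*P.mean(0),a0])
        if best is None or r.cost<best.cost: best=r
    p=best.x; print(name,n,'c',(p[:2]*1e3).round(1),'yaw',np.degrees(p[2]).round(1)%180,'rms',np.sqrt(2*best.cost/4)*1e3)
    return p
if __name__=='__main__':
    rect('scene',[(100.4,229),(125.6,220),(154,299),(124.4,309)],.024,.2,.058,'board')
    rect('top',[(363.3,179.2),(385.5,185.3),(364.7,253.3),(342.5,246.7)],.024,.2,.058,'board')
    rect('scene',[(102.8,229.6),(121,223.6),(125.6,239.4),(107,245)],.052,.042,.042,'block')
    rect('top',[(357.5,224.5),(371.3,230),(365,245.3),(350.3,238.7)],.052,.042,.042,'block')
    print('hole',onz('scene',[(113.1,233.3)],.052),onz('top',[(360.7,234.5)],.052))
    # laminate outer corners top z 6mm
    rect('top',[(139.5,205.5),(167.5,199),(184,276.5),(155,283.2)],.006,.224,.082,'restboard')
    rect('scene',[(262,92),(332.3,124.5),(318,141.5),(246,109.5)],.006,.224,.082,'restboard')
    rect('top',[(248,233.2),(271.2,237.4),(267,260.6),(243.8,256.2)],.006,.066,.066,'restblock')
    rect('scene',[(213,153),(225.5,170),(202.5,181),(190,164)],.006,.066,.066,'restblock')
    print('restdisc',onz('top',[(246.8,209)],.006),onz('scene',[(245.3,184.8)],.006))
    print('restknob',onz('top',[(246.6,169.5)],.006),onz('scene',[(279,213.3)],.006))
    print('knobtop',onz('top',[(374.2,192.8)],.092),onz('scene',[(125.9,270.8)],.092))
    print('disc  ',onz('top',[(371.5,195)],.052),onz('scene',[(129.8,278.5)],.052))
E
python3 fit.py
```

```text
board scene c [ 537.2 -286.4] yaw 160.8 rms 1.9685604448914231
board top c [ 536.  -286.7] yaw 160.7 rms 2.9987552594660407
block scene c [ 484.  -269.9] yaw 158.2 rms 1.9721723170716272
block top c [ 484.1 -269.4] yaw 154.5 rms 1.5891805799121468
hole [[ 0.48223233 -0.27004809  0.052     ]] [[ 0.48302617 -0.26985149  0.052     ]]
restboard top c [475.  281.2] yaw 12.9 rms 0.6502810679130706
restboard scene c [473.3 280.4] yaw 102.5 rms 100.57403995458156
restblock top c [454.1  10.1] yaw 169.0 rms 0.4880345733197868
restblock scene c [454.    9.1] yaw 78.39999999999998 rms 1.8046054268411353
restdisc [[0.55921929 0.03790042 0.006     ]] [[0.55925998 0.03797881 0.006     ]]
restknob [[0.67314841 0.03764551 0.006     ]] [[0.67034894 0.03820242 0.006     ]]
knobtop [[ 0.59036812 -0.30058976  0.092     ]] [[ 0.59257504 -0.30291531  0.092     ]]
disc   [[ 0.58905553 -0.30387675  0.052     ]] [[ 0.5899021  -0.30326586  0.052     ]]
```

```bash
cat > ov.py <<'E'
from h import *
def boxw(c,yaw,L,W,z0,z1):
    a=np.radians(yaw);R=np.array([[np.cos(a),-np.sin(a)],[np.sin(a),np.cos(a)]])
    q=(np.array([[1,1],[1,-1],[-1,-1],[-1,1]])*[L/2,W/2])@R.T+c
    lo=np.c_[q,np.full(4,z0)];hi=np.c_[q,np.full(4,z1)]
    return [np.r_[lo,lo[:1]],np.r_[hi,hi[:1]]]+[np.array([lo[i],hi[i]]) for i in range(4)]
def cyl(c,r,zs):
    a=np.linspace(0,2*np.pi,49)
    return [np.c_[c[0]+r*np.cos(a),c[1]+r*np.sin(a),np.full(49,z)] for z in zs]
def overlay(im,n,lines,u0,v0,u1,v1,k,fn):
    c=np.ascontiguousarray(cv2.resize(im[v0:v1,u0:u1],None,fx=k,fy=k,interpolation=cv2.INTER_CUBIC))
    for L in lines:
        p=(proj(n,L)+.5-[u0,v0])*k
        cv2.polylines(c,[np.round(p*16).astype(int)],False,(255,255,0),1,cv2.LINE_AA,4)
    cv2.imwrite(fn,c)
E
cat > ov1.py <<'E'
from ov import *
t=cv2.imread('pics/top0.png');s=cv2.imread('pics/scene0.png')
B=boxw([.5365,-.2865],160.7,.2,.058,0,.024); K=boxw([.484,-.2697],157.5,.042,.042,.024,.052)
D=cyl([.5893,-.3037],.025,[.024,.052]); N=cyl([.5915,-.302],.014,[.070,.088])+cyl([.5915,-.302],.013,[.052])
R=boxw([.4745,.281],102.9,.224,.082,0,.006)[1:2]+boxw([.4745,.281],102.9,.210,.068,0,.009)[1:2]+boxw([.454,.0097],78.7,.066,.066,0,.006)[1:2]+boxw([.454,.0097],78.7,.052,.052,0,.009)[1:2]
R+=cyl([.5592,.0379],.037,[.006])+cyl([.5592,.0379],.03,[.009])+cyl([.672,.0379],.026,[.006])+cyl([.672,.0379],.019,[.009])
P=B+K+D+N
overlay(t,'top',P,335,170,395,260,6,'pics/o1.png')
overlay(s,'scene',P,90,210,165,320,5,'pics/o2.png')
a=cv2.imread('pics/o1.png');b=cv2.imread('pics/o2.png');H=550
o=np.zeros((H,740,3),np.uint8);o[:a.shape[0],:a.shape[1]]=a;o[:b.shape[0],365:365+b.shape[1]]=b;cv2.imwrite('pics/o_pile.png',o)
overlay(t,'top',R,130,150,280,290,4,'pics/o3.png')
overlay(s,'scene',R,180,80,340,230,4,'pics/o4.png')
E
python3 ov1.py
```

```text
(no output)
```

View pics/o_pile.png

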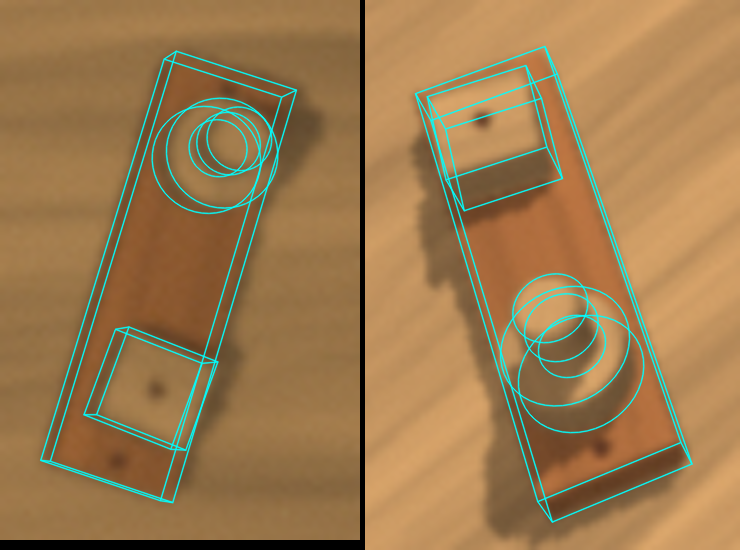

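View pics/o3.png

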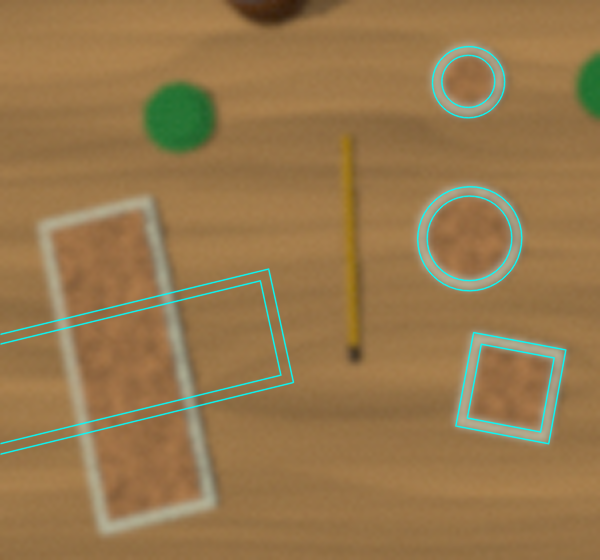

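View pics/o4.png

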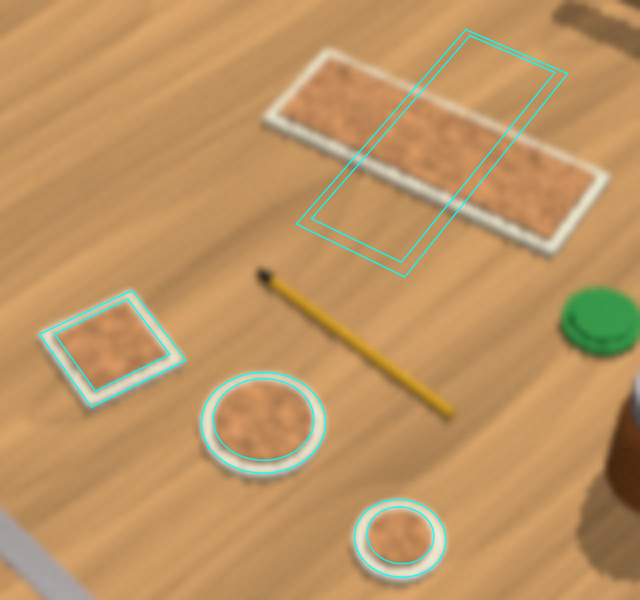

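```bash
python3 -m handwheel '[[30,19,-6,0,0,-0.038,1],[60,38,-12,0,0,-0.076,1],[90,57,-18,0,0,-0.114,1],[120,76,-24,0,0,-0.152,1],[150,94,-30,0,0,-0.19,1]]'; python3 -m handwheel '[[30,19,-6,0,0,-0.038,1],[60,38,-12,0,0,-0.076,1],[90,57,-18,0,0,-0.114,1],[120,76,-24,0,0,-0.152,1],[150,94,-30,0,0,-0.19,1]]'
```

```text
t: 0.6
tcp_pos: [0.2888, -0.4889, 0.2005]
ee_rot: [-180.0, 0.0, 2.3]
ft_force: [-0.1, -1.7, 0.3]
width: 0.0855
t: 1.1
tcp_pos: [0.4388, -0.3948, 0.1705]
ee_rot: [-180.0, 0.0, -8.6]
ft_force: [0.4, 0.5, -0.3]
width: 0.0854
```

```bash
python3 -m handwheel '[[31,19,-7,0,0,-0.037,1],[62,38,-14,0,0,-0.074,1],[93,57,-21,0,0,-0.111,1],[124,76,-28,0,0,-0.149,1],[153,93,-35,0,0,-0.187,1]]'
python3 - <<'E'
from h import *
t=capture('top');s=capture('scene');cv2.imwrite('pics/t1.png',t[:,:,::-1]);cv2.imwrite('pics/s1.png',s[:,:,::-1])
crop(s[:,:,::-1],60,180,200,320,5,'pics/s1c.png')
print(sense()['tcp_pos'])
E
```

```text
t: 1.6
tcp_pos: [0.5919, -0.3017, 0.1352]
ee_rot: [-180.0, 0.1, -19.3]
ft_force: [-0.3, -1.0, 0.2]
width: 0.0852
[ 0.59293933 -0.29950282  0.13324828]
```

View pics/s1c.png

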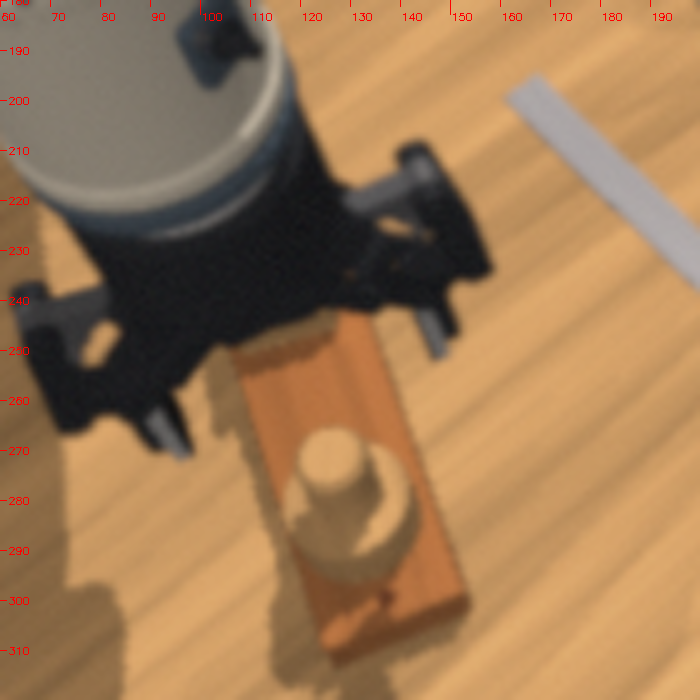

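```bash
python3 - <<'E'
from h import *
print(onz('scene',[(96.2,271),(147.3,251)],.146).round(4), onz('scene',[(96.2,271),(147.3,251)],.146).mean(0))
E
python3 -m handwheel '[[0,0,-15,0,0,0,1],[0,0,-30,0,0,0,1],[0,0,-48,0,0,0,1],[0,0,-62,0,0,0,1],[0,0,-74,0,0,0,1]]'
```

```text
[[ 0.5861 -0.3454  0.146 ]
 [ 0.6163 -0.2579  0.146 ]] [ 0.60119001 -0.30164232  0.146     ]
t: 2.2
tcp_pos: [0.5895, -0.3034, 0.0601]
ee_rot: [-180.0, 0.1, -19.3]
ft_force: [-0.1, -0.2, -0.3]
width: 0.0849
```

```bash
python3 -m handwheel '[[0,0,0,0,0,0,0.5],[0,0,0,0,0,0,0.3],[0,0,0,0,0,0,0],[0,0,0,0,0,0,0],[0,0,0,0,0,0,0]]'
python3 - <<'E'
from h import *
s=capture('scene')[:,:,::-1];t=capture('top')[:,:,::-1]
crop(s,60,180,180,310,5,'pics/s2c.png')
print(sense())
E
```

```text
t: 2.7
tcp_pos: [0.5915, -0.3033, 0.0639]
ee_rot: [180.0, -0.1, -19.2]
ft_force: [-0.1, -0.0, 4.1]
width: 0.026
{'t': 2.8, 'q': array([-3.00777694e+01,  1.66673990e+01,  7.46390319e+01, -1.33042466e-03,
        8.85442787e+01,  7.91238908e+01]), 'joint_velocities': array([-0.0147753 , -0.03490915,  0.02290857, -0.02545068,  0.01222194,
       -0.00429296]), 'effort': array([-3.32799777e-03, -5.05923021e+01, -3.83672333e+01, -3.41928433e-03,
        2.75696354e-02, -1.95122608e-03]), 'tcp_pos': array([ 0.59153978, -0.30331554,  0.06383833]), 'ee_rot': array([ 1.79970525e+02, -1.46357854e-01, -1.92015905e+01]), 'ft_force': array([-0.230695  ,  0.3349489 ,  4.63695572]), 'wrist_torque': array([0.03317454, 0.01840903, 0.01036157]), 'width': 0.02633995573251772}
```

View pics/s2c.png

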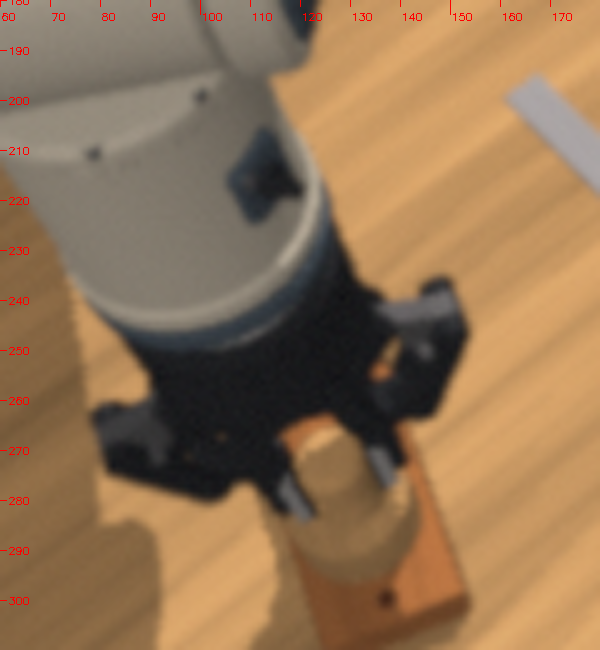

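```bash
python3 -m handwheel '[[0,0,6,0,0,0,0],[0,0,16,0,0,0,0],[0,0,30,0,0,0,0],[0,0,45,0,0,0,0],[0,0,60,0,0,0,0]]'
python3 - <<'E'
from h import *
s=capture('scene')[:,:,::-1]
crop(s,60,150,180,310,5,'pics/s3c.png')
S=sense();print(S['tcp_pos'],S['ft_force'],S['width'])
E
```

```text
t: 3.3
tcp_pos: [0.591, -0.3031, 0.1243]
ee_rot: [180.0, -0.1, -19.2]
ft_force: [0.8, 0.6, 0.2]
width: 0.0261
[ 0.59204268 -0.30363372  0.12782903] [0.86042866 0.26943689 2.61831805] 0.02574360987059004
```

View pics/s3c.png

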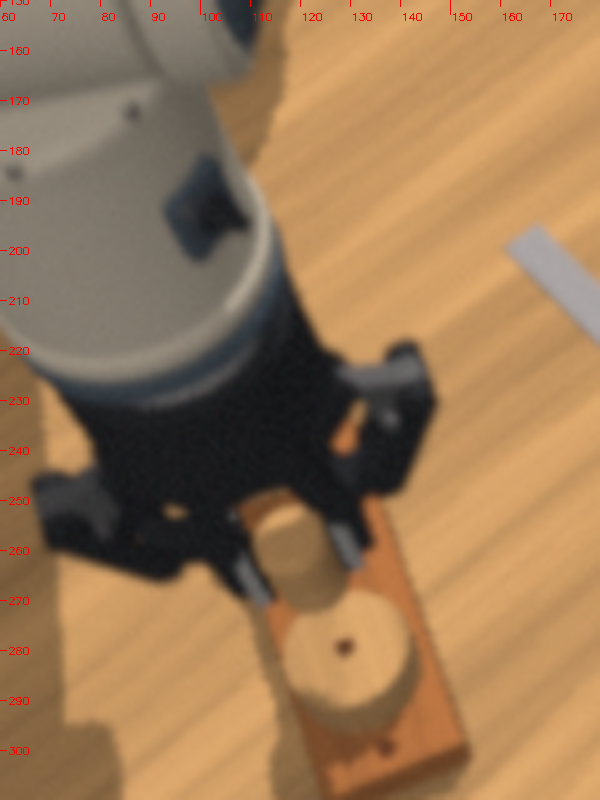

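```bash
python3 -m handwheel '[[3,15,0,0,0,0,0],[9,40,0,0,0,0,0],[18,75,0,0,0,0,0],[27,113,0,0,0,0,0],[36,151,0,0,0,0,0]]';  python3 -m handwheel '[[9,38,0,0,0,0,0],[18,76,0,0,0,0,0],[30,125,0,0,0,0,0],[39,165,-10,0,0,0,0],[45,190,-20,0,0,0,0]]'; python3 -m handwheel '[[0,0,-20,0,0,0,0],[0,0,-40,0,0,0,0],[0,0,-55,0,0,0,0],[0,0,-68,0,0,0,0],[0,0,-72,0,0,0,0]]'
python3 - <<'E'
from h import *
s=capture('scene')[:,:,::-1];t=capture('top')[:,:,::-1]
crop(s,220,130,340,250,5,'pics/s4c.png')
crop(t,190,120,310,220,5,'pics/t4c.png')
S=sense();print(S['tcp_pos'],S['ft_force'],S['width'])
E
```

```text
t: 3.85
tcp_pos: [0.6266, -0.1495, 0.1213]
ee_rot: [-180.0, 0.1, -19.2]
ft_force: [-0.1, 0.8, -0.1]
width: 0.0257
t: 4.35
tcp_pos: [0.6716, 0.0427, 0.1015]
ee_rot: [-179.9, 0.0, -19.0]
ft_force: [0.7, -0.1, -0.2]
width: 0.0256
t: 4.85
tcp_pos: [0.6707, 0.0382, 0.0279]
ee_rot: [179.9, 0.2, -19.2]
ft_force: [0.1, -0.2, -0.9]
width: 0.0262
[0.67141056 0.03792992 0.0295569 ] [-0.00995599  0.22437933 -0.07013291] 0.02634730860764469
```

View pics/s4c.png

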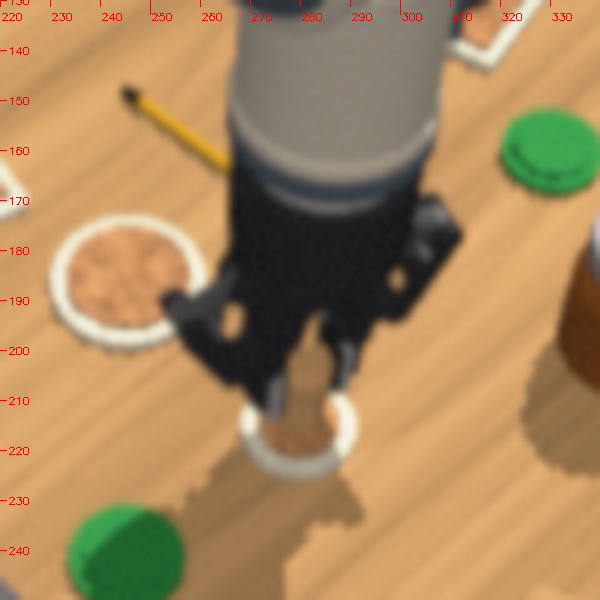

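View pics/t4c.png

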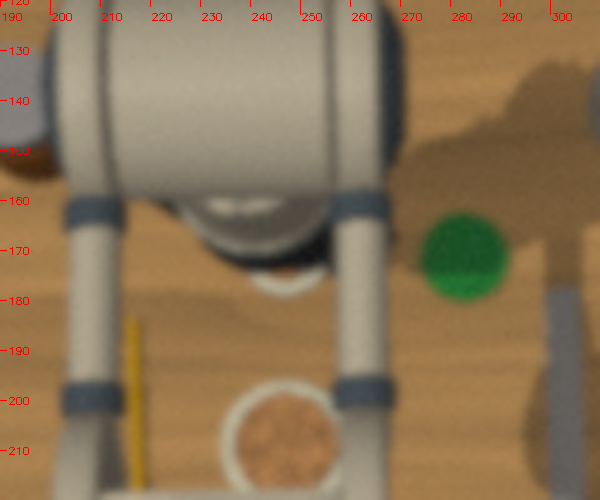

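```bash
python3 -m handwheel '[[0,0,-3,0,0,0,0],[0,0,-6,0,0,0,0],[0,0,-8,0,0,0,0],[0,0,-9,0,0,0,0],[0,0,-9,0,0,0,0]]'; python3 -m handwheel '[[0,0,0,0,0,0,0],[0,0,-0.5,0,0,0,0],[0,0,-1,0,0,0,0],[0,0,-1,0,0,0,0],[0,0,-1,0,0,0,0]]'
python3 - <<'E'
from h import *
s=capture('scene')[:,:,::-1]
crop(s,240,150,320,240,7,'pics/s5c.png')
S=sense();print(S['tcp_pos'],S['ft_force'],S['width'])
E
```

```text
t: 5.45
tcp_pos: [0.6718, 0.038, 0.0212]
ee_rot: [180.0, 0.0, -19.2]
ft_force: [-0.6, 1.0, -0.9]
width: 0.0259
t: 5.95
tcp_pos: [0.672, 0.0381, 0.0209]
ee_rot: [-180.0, -0.0, -19.2]
ft_force: [-1.3, 0.0, 3.9]
width: 0.0257
[0.67203384 0.03804609 0.02086783] [-1.09651132 -0.55342236  4.07668599] 0.025981210421606116
```

View pics/s5c.png

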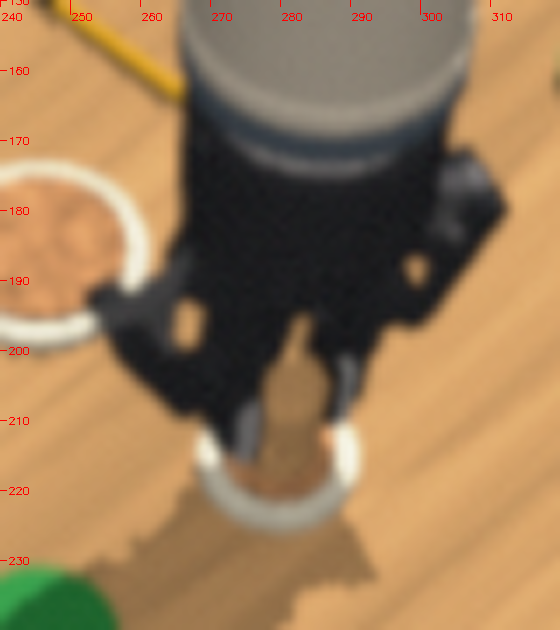

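Run:
```python
from ov import *
s=capture('scene')[:,:,::-1]
c=[.672,.038]
overlay(s,'scene',cyl(c,.013,[.009])+cyl(c,.014,[.027,.045])+cyl(c,.019,[.009])+cyl(c,.026,[.006]),240,150,320,240,7,'pics/o5.png')
```

```text
(no output)
```

View pics/o5.png

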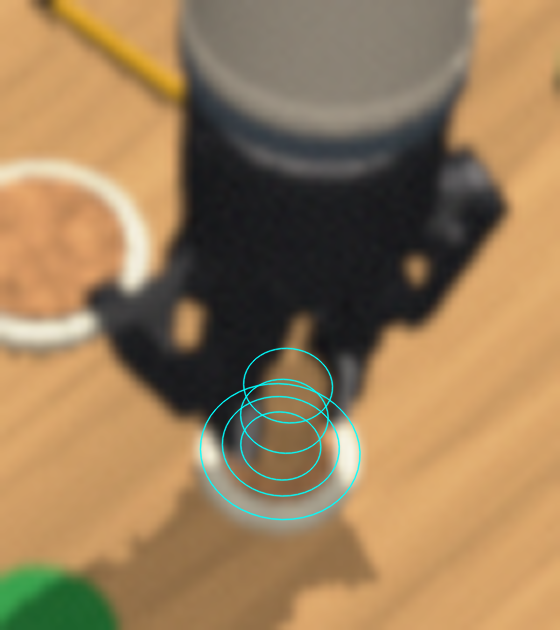

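```bash
python3 -m handwheel '[[0,0,0,0,0,0,0.35],[0,0,0,0,0,0,0.5],[0,0,0,0,0,0,0.7],[0,0,0,0,0,0,0.8],[0,0,0,0,0,0,0.9]]'; python3 -m handwheel '[[0,0,8,0,0,0,1],[0,0,25,0,0,0,1],[0,0,50,0,0,0,1],[0,-25,80,0,0,0,1],[-10,-65,90,0,0,0,1]]';  python3 -m handwheel '[[-10,-45,0,0,0,0,1],[-20,-90,0,0,0,0,1],[-29,-130,0,0,0,0,1],[-35,-155,0,0,0,0,1],[-38,-165,0,0,0,0,1]]'
python3 - <<'E'
from h import *
s=capture('scene')[:,:,::-1];t=capture('top')[:,:,::-1]
cv2.imwrite('pics/s6.png',s);cv2.imwrite('pics/t6.png',t)
crop(s,240,150,320,240,6,'pics/s6c.png')
crop(t,330,120,400,260,5,'pics/t6c.png')
a=cv2.imread('pics/s6c.png');b=cv2.imread('pics/t6c.png')
o=np.zeros((600+100,800,3),np.uint8)[:700];o[:540,:480]=a[:540];o=o[:700];
b=b[100:];o[:b.shape[0],485:485+315]=b[:,:315];cv2.imwrite('pics/c6.png',o[:600])
S=sense();print(S['tcp_pos'],S['ft_force'],S['width'])
E
```

```text
t: 6.55
tcp_pos: [0.6718, 0.038, 0.0201]
ee_rot: [180.0, 0.0, -19.2]
ft_force: [-0.5, -0.1, -0.3]
width: 0.0768
t: 7.05
tcp_pos: [0.6642, -0.0256, 0.1167]
ee_rot: [-179.8, -0.5, -19.0]
ft_force: [0.7, -0.6, 1.2]
width: 0.0852
t: 7.55
tcp_pos: [0.6235, -0.1948, 0.1123]
ee_rot: [180.0, -0.1, -19.4]
ft_force: [-0.4, 0.3, -0.4]
width: 0.0854
[ 0.6238719  -0.19308378  0.1116753 ] [-0.69902141  0.29689123 -0.36088973] 0.08545793002599684
```

View pics/c6.png

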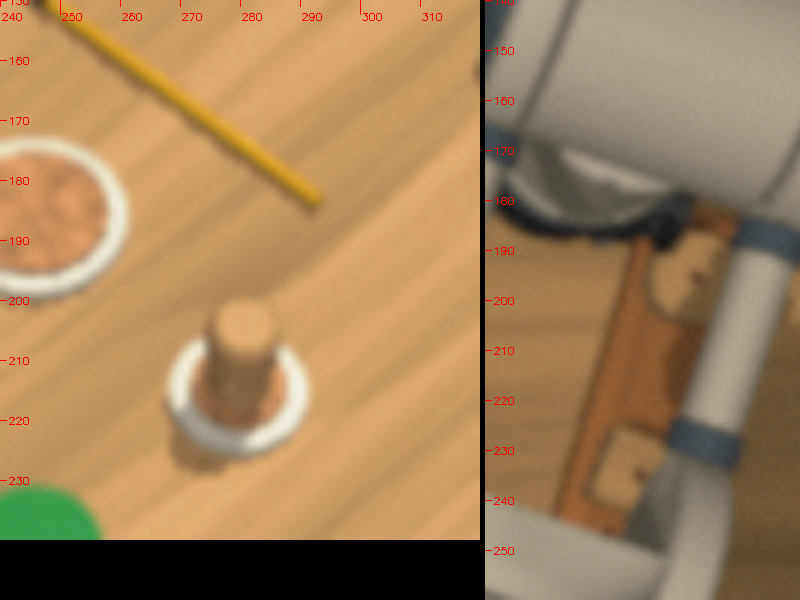

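View pics/t6.png

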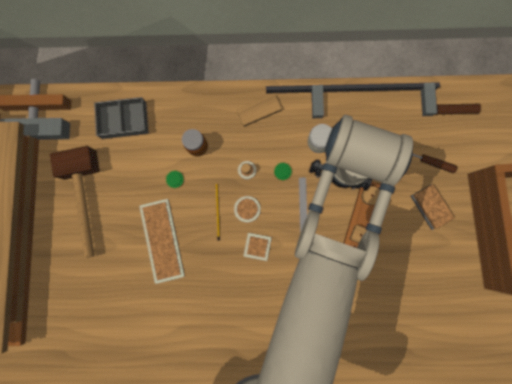

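Run:
```python
from ov import *
t=cv2.imread('pics/t6.png');s=cv2.imread('pics/s6.png')
c=[.672,.038]
L=cyl(c,.013,[.009])+cyl(c,.014,[.027,.045])+cyl(c,.019,[.009])+cyl(c,.026,[.006])
overlay(s,'scene',L,255,185,305,235,8,'pics/a.png');overlay(t,'top',L,225,150,270,190,9,'pics/b.png')
a=cv2.imread('pics/a.png');b=cv2.imread('pics/b.png');o=np.zeros((400,810,3),np.uint8);o[:400,:400]=a;o[:360,405:]=b;cv2.imwrite('pics/o6.png',o)
print('disc',onz('top',[(372.5,194.7)],.052),onz('scene',[(128.3,278.7)],.052))
```

```text
disc [[ 0.58983514 -0.30661136  0.052     ]] [[ 0.58821841 -0.30563608  0.052     ]]
```

View pics/o6.png

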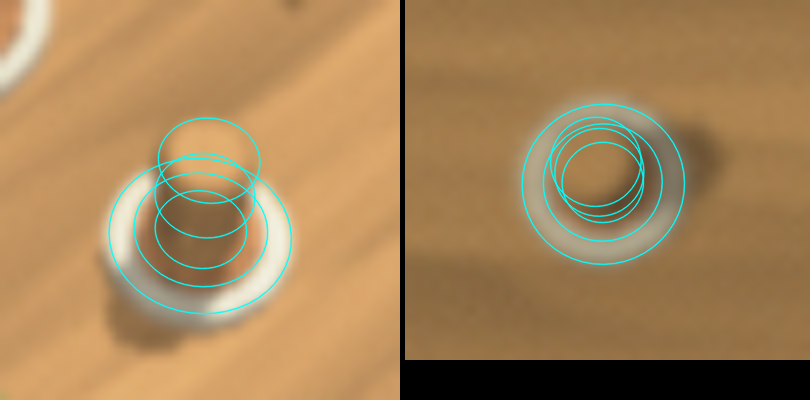

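```bash
python3 -m handwheel '[[-12,-38,0,0,0,0,1],[-24,-76,-5,0,0,0,1],[-33,-105,-15,0,0,0,1],[-35,-113,-30,0,0,0,1],[-35,-113,-40,0,0,0,1]]'; python3 -m handwheel '[[0,0,-15,0,0,0,1],[0,0,-28,0,0,0,1],[0,0,-38,0,0,0,1],[0,0,-43,0,0,0,1],[0,0,-43,0,0,0,1]]'
python3 - <<'E'
from h import *
s=capture('scene')[:,:,::-1]
crop(s,60,180,180,310,5,'pics/s7c.png')
S=sense();print(S['tcp_pos'],S['ft_force'],S['width'])
E
```

```text
t: 8.15
tcp_pos: [0.5889, -0.3043, 0.0691]
ee_rot: [-180.0, 0.1, -19.2]
ft_force: [0.3, 0.6, -1.1]
width: 0.0852
t: 8.65
tcp_pos: [0.5886, -0.3042, 0.0261]
ee_rot: [-180.0, 0.1, -19.2]
ft_force: [0.1, -0.2, -0.7]
width: 0.0853
[ 0.58891359 -0.30461148  0.02709711] [ 0.51674864 -0.25102622  0.5173719 ] 0.08527246009184154
```

View pics/s7c.png

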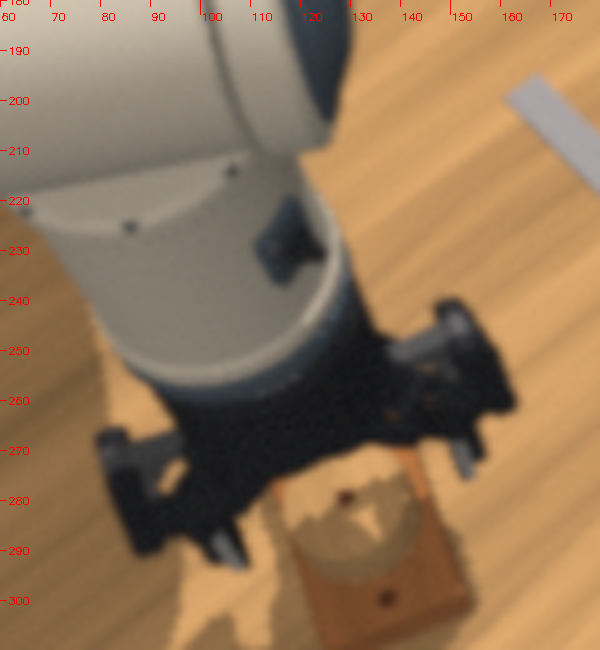

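```bash
python3 -m handwheel '[[0,0,0,0,0,0,0.75],[0,0,0,0,0,0,0.6],[0,0,0,0,0,0,0.4],[0,0,0,0,0,0,0],[0,0,0,0,0,0,0]]'; python3 -m handwheel '[[0,0,3,0,0,0,0],[0,0,10,0,0,0,0],[0,0,22,0,0,0,0],[0,0,36,0,0,0,0],[0,0,50,0,0,0,0]]'
python3 - <<'E'
from h import *
s=capture('scene')[:,:,::-1]
crop(s,60,180,180,310,5,'pics/s8c.png')
S=sense();print(S['tcp_pos'],S['ft_force'],S['width'])
E
```

```text
t: 9.2
tcp_pos: [0.5894, -0.3054, 0.0286]
ee_rot: [180.0, -0.1, -19.2]
ft_force: [1.0, -0.7, 5.8]
width: 0.0483
t: 9.7
tcp_pos: [0.589, -0.3051, 0.079]
ee_rot: [180.0, -0.0, -19.2]
ft_force: [0.1, -0.2, 0.5]
width: 0.0485
[ 0.59019341 -0.30571446  0.08244186] [0.67790484 0.75159561 2.82368985] 0.04842450191318939
```

View pics/s8c.png

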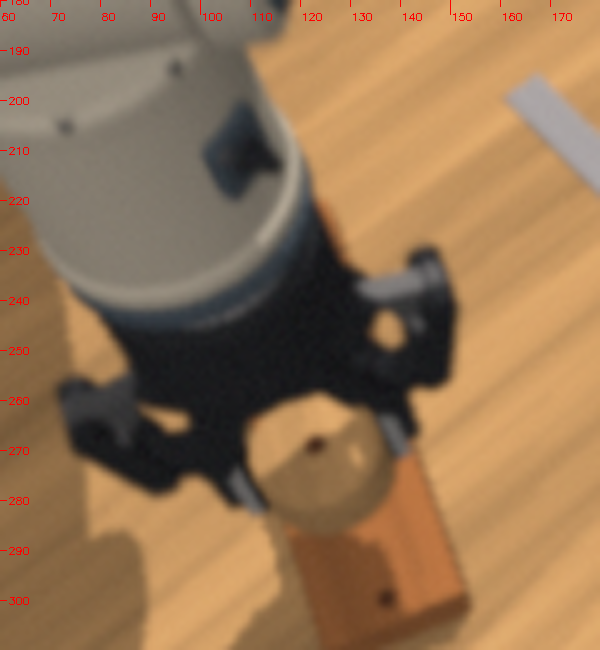

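```bash
python3 - <<'E'
from h import *
print(onz('scene',[(122.5,268.1)],.102),onz('scene',[(122.5,268.1)],.105))
E
python3 -m handwheel '[[-2,15,10,0,0,0,0],[-4,40,20,0,0,0,0],[-7,75,20,0,0,0,0],[-10,113,20,0,0,0,0],[-13,151,20,0,0,0,0]]';  python3 -m handwheel '[[-3,38,0,0,0,0,0],[-7,76,0,0,0,0,0],[-11,125,0,0,0,0,0],[-15,167,-5,0,0,0,0],[-17,192,-15,0,0,0,0]]'; python3 -m handwheel '[[0,0,-15,0,0,0,0],[0,0,-30,0,0,0,0],[0,0,-45,0,0,0,0],[0,0,-52,0,0,0,0],[0,0,-55,0,0,0,0]]'
python3 - <<'E'
from h import *
s=capture('scene')[:,:,::-1]
crop(s,200,130,300,230,6,'pics/s9c.png')
S=sense();print(S['tcp_pos'],S['ft_force'],S['width'])
E
```

```text
[[ 0.58907068 -0.30524823  0.102     ]] [[ 0.59071756 -0.30550553  0.105     ]]
t: 10.25
tcp_pos: [0.5753, -0.1518, 0.0977]
ee_rot: [-180.0, 0.0, -19.2]
ft_force: [1.4, -0.2, -0.4]
width: 0.0484
t: 10.75
tcp_pos: [0.5583, 0.0419, 0.0836]
ee_rot: [-179.9, -0.1, -19.1]
ft_force: [0.2, -1.3, -0.0]
width: 0.0483
t: 11.25
tcp_pos: [0.5581, 0.037, 0.0256]
ee_rot: [179.9, 0.1, -19.3]
ft_force: [0.5, 0.1, -0.3]
width: 0.0478
[0.55834136 0.0371471  0.02594777] [-0.03287928 -0.35186764 -1.56800971] 0.04810098418427873
```

View pics/s9c.png

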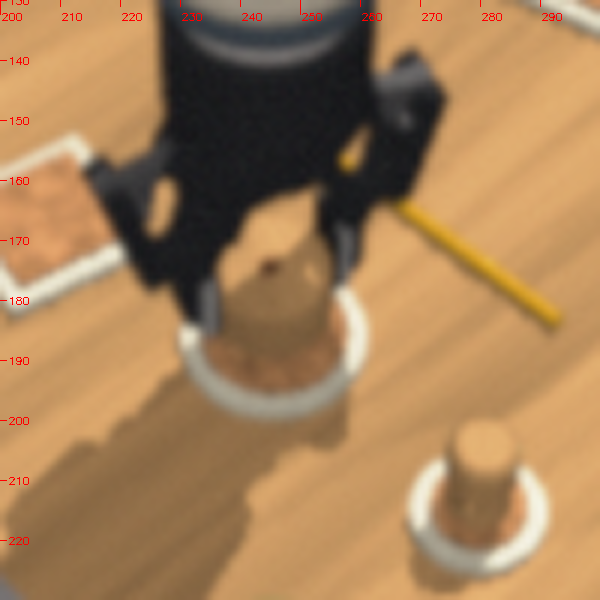

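```bash
python3 -m handwheel '[[0,0,-5,0,0,0,0],[0,0,-9,0,0,0,0],[0,0,-12,0,0,0,0],[0,0,-13,0,0,0,0],[0,0,-13,0,0,0,0]]'; python3 -m handwheel '[[0,0,0,0,0,0,0],[0,0,-0.5,0,0,0,0],[0,0,-1,0,0,0,0],[0,0,-1.5,0,0,0,0],[0,0,-1.5,0,0,0,0]]'
python3 - <<'E'
from ov import *
s=capture('scene')[:,:,::-1]
overlay(s,'scene',[],200,130,300,230,6,'pics/s10c.png')
S=sense();print(S['tcp_pos'],S['ft_force'],S['width'])
E
```

```text
t: 11.8
tcp_pos: [0.5588, 0.038, 0.0142]
ee_rot: [180.0, 0.0, -19.2]
ft_force: [0.1, 0.2, 0.4]
width: 0.0485
t: 12.3
tcp_pos: [0.559, 0.0381, 0.0136]
ee_rot: [-180.0, -0.0, -19.2]
ft_force: [-2.7, -0.5, 5.1]
width: 0.0482
[0.55901009 0.03809466 0.0135901 ] [-2.29304367  0.98320861  5.642342  ] 0.04816105011926056
```

View pics/s10c.png

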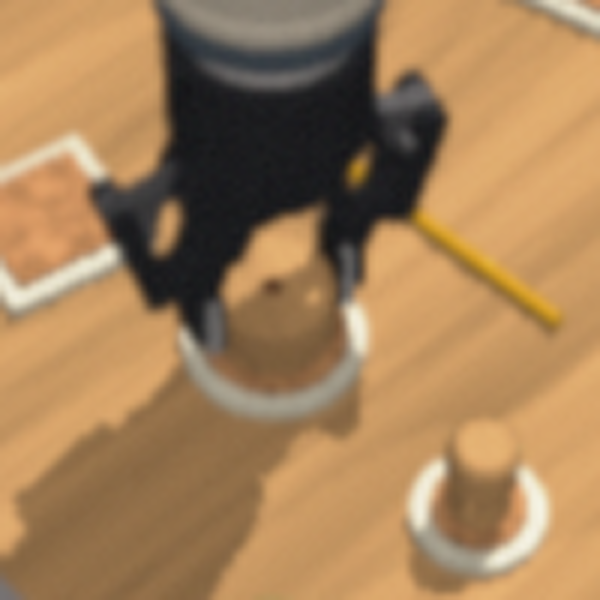

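```bash
python3 -m handwheel '[[0,0,0,0,0,0,0.65],[0,0,0,0,0,0,0.75],[0,0,0,0,0,0,0.85],[0,0,0,0,0,0,1],[0,0,0,0,0,0,1]]'; python3 -m handwheel '[[0,0,8,0,0,0,1],[0,0,25,0,0,0,1],[0,0,50,0,0,0,1],[-5,-25,80,0,0,0,1],[-13,-60,90,0,0,0,1]]'
python3 - <<'E'
from ov import *
s=capture('scene')[:,:,::-1]
cv2.imwrite('pics/s11.png',s);t=capture('top')[:,:,::-1];cv2.imwrite('pics/t11.png',t)
crop(s,90,210,165,320,6,'pics/a.png')
c=[.5592,.0379]
L=cyl(c,.025,[.009,.037])+cyl(c,.03,[.009])+cyl(c,.037,[.006])
overlay(s,'scene',L,220,150,270,210,7,'pics/b.png')
a=cv2.imread('pics/a.png')[:600];b=cv2.imread('pics/b.png');o=np.zeros((600,800,3),np.uint8);o[:,:450]=a;o[:b.shape[0],450:800]=b;cv2.imwrite('pics/c11.png',o)
overlay(t,'top',[],330,160,400,260,6,'pics/t11c.png')
E
```

```text
t: 12.85
tcp_pos: [0.5588, 0.038, 0.0126]
ee_rot: [180.0, 0.0, -19.2]
ft_force: [0.4, 0.2, 0.4]
width: 0.0856
t: 13.35
tcp_pos: [0.5475, -0.0215, 0.1074]
ee_rot: [-179.9, -0.3, -19.0]
ft_force: [0.8, 0.3, 0.2]
width: 0.0854
```

View pics/c11.png

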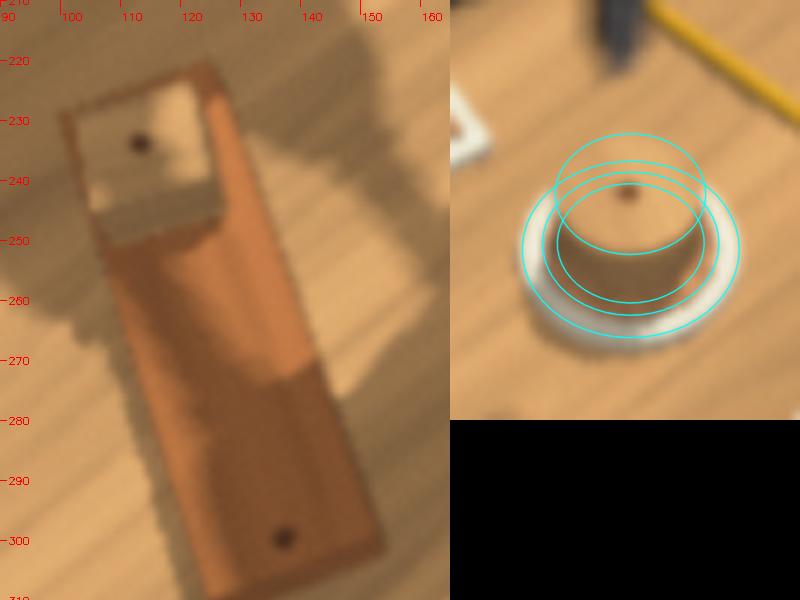

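View pics/t11c.png

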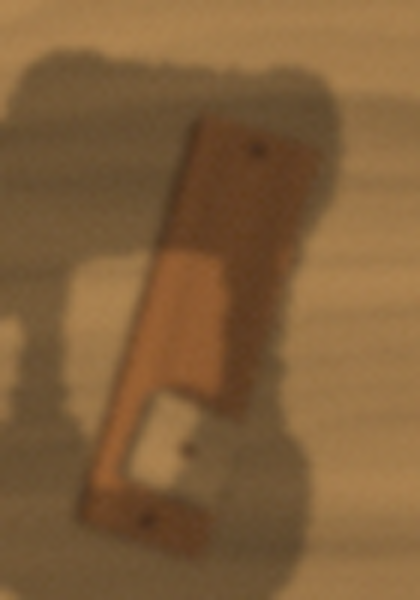

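Run:
```python
from fit import *
rect('scene',np.array([(75,122),(188,82),(212,182),(92,216)])/6+[90,210],.052,.042,.042,'block')
print(onz('top',[(361.2,234.5)],.052),onz('scene',[(112.8,233.3)],.052))
h=onz('top',[(363.1,215.2),(257/6+329.5,150/6+159.5),(146/6+329.5,518/6+159.5)],.024);print(h);d=h[2]-h[1];print(np.degrees(np.arctan2(d[1],d[0])),np.linalg.norm(d))
print(onz('scene',[(136.8,299.2)],.024))
```

```text
block scene c [ 484.6 -271.6] yaw 156.8 rms 1.2859614845825198
[[ 0.48301034 -0.27118278  0.052     ]] [[ 0.48179736 -0.27050313  0.052     ]]
[[ 0.53620145 -0.28539982  0.024     ]
 [ 0.62160254 -0.31505049  0.024     ]
 [ 0.4526521  -0.25620944  0.024     ]]
160.79810009287095 0.17890366489306084
[[ 0.62112404 -0.31630483  0.024     ]]
```

```bash
python3 -m handwheel '[[-10,-40,0,0,0,-0.01,1],[-21,-85,0,0,0,-0.03,1],[-33,-130,0,0,0,-0.05,1],[-44,-175,0,0,0,-0.06,1],[-55,-217,0,0,0,-0.065,1]]'; python3 -m handwheel '[[-6,-24,-8,0,0,0,1],[-8,-31.5,-24,0,0,0,1],[-8,-31.5,-45,0,0,0,1],[-8,-31.5,-65,0,0,0,1],[-8,-31.5,-75,0,0,0,1]]'
python3 - <<'E'
from h import *
s=capture('scene')[:,:,::-1]
crop(s,40,150,180,290,5,'pics/s12c.png')
S=sense();print(S['tcp_pos'],S['ft_force'],S['width'])
E
```

```text
t: 13.95
tcp_pos: [0.4903, -0.2403, 0.1028]
ee_rot: [-180.0, -0.0, -22.9]
ft_force: [0.3, -0.1, 0.5]
width: 0.0854
t: 14.45
tcp_pos: [0.4819, -0.2686, 0.0245]
ee_rot: [-179.9, 0.3, -22.9]
ft_force: [-0.6, 0.2, -0.3]
width: 0.0854
[ 0.48150143 -0.26835943  0.02359236] [-0.04429101 -0.1486583  -1.47920765] 0.08505501244564333
```

View pics/s12c.png

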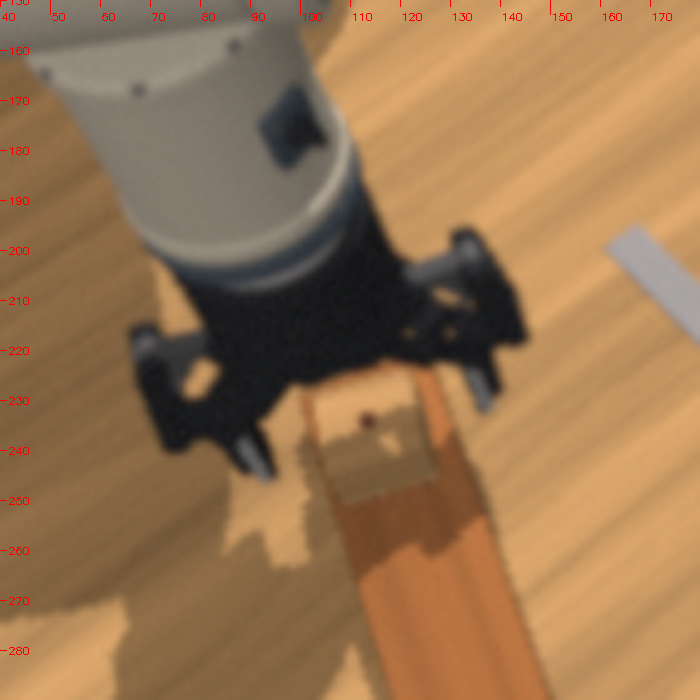

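```bash
python3 -m handwheel '[[0,0,0,0,0,0,0.75],[0,0,0,0,0,0,0.6],[0,0,0,0,0,0,0.4],[0,0,0,0,0,0,0],[0,0,0,0,0,0,0]]'; python3 -m handwheel '[[0,0,0,0,0,0,0],[0,0,4,0,0,0,0],[0,0,15,0,0,0,0],[0,0,32,0,0,0,0],[0,0,50,0,0,0,0]]'
python3 - <<'E'
from h import *
s=capture('scene')[:,:,::-1]
crop(s,40,150,180,290,5,'pics/s13c.png')
S=sense();print(S['tcp_pos'],S['ft_force'],S['width'])
E
```

```text
t: 15.0
tcp_pos: [0.4838, -0.2709, 0.0296]
ee_rot: [180.0, -0.2, -22.9]
ft_force: [0.3, 0.0, 5.6]
width: 0.0407
t: 15.5
tcp_pos: [0.4824, -0.2703, 0.0783]
ee_rot: [-180.0, 0.1, -22.9]
ft_force: [0.5, 0.0, -0.7]
width: 0.0407
[ 0.4839416  -0.27126431  0.08242663] [ 0.93763358 -0.63411273  2.19100302] 0.04088021720177105
```

View pics/s13c.png

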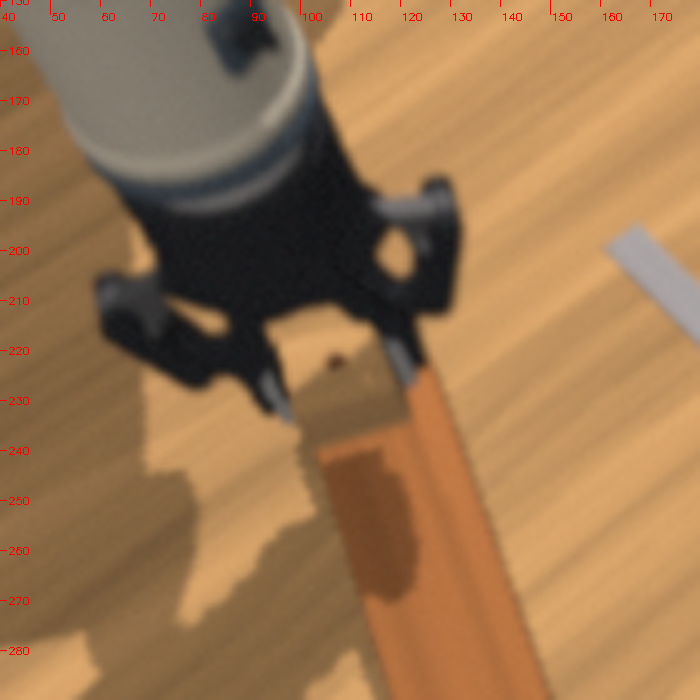

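```bash
python3 - <<'E'
from h import *
print(onz('scene',[(106.9,221.7)],.1025))
E
python3 -m handwheel '[[-2,12,8,0,0,0.01,0],[-5,35,15,0,0,0.03,0],[-8,65,15,0,0,0.06,0],[-12,98,15,0,0,0.09,0],[-15,131,15,0,0,0.12,0]]';  python3 -m handwheel '[[-4,33,0,0,0,0.02,0],[-8,66,0,0,0,0.05,0],[-11,99,0,0,0,0.07,0],[-13,130,0,0,0,0.083,0],[-14,149,0,0,0,0.083,0]]'; python3 -m handwheel '[[0,0,-15,0,0,0,0],[0,0,-35,0,0,0,0],[0,0,-50,0,0,0,0],[0,0,-60,0,0,0,0],[0,0,-65,0,0,0,0]]'
python3 - <<'E'
from h import *
s=capture('scene')[:,:,::-1]
crop(s,150,110,250,210,6,'pics/s14c.png')
S=sense();print(S['tcp_pos'],S['ee_rot'],S['ft_force'],S['width'])
E
```

```text
[[ 0.48435688 -0.27052856  0.1025    ]]
t: 16.05
tcp_pos: [0.4668, -0.1376, 0.0921]
ee_rot: [-180.0, 0.1, -16.0]
ft_force: [0.0, -0.6, -0.3]
width: 0.041
t: 16.55
tcp_pos: [0.4526, 0.0121, 0.0921]
ee_rot: [-180.0, 0.1, -11.1]
ft_force: [-0.1, 1.0, -0.4]
width: 0.0407
t: 17.05
tcp_pos: [0.4529, 0.0091, 0.026]
ee_rot: [180.0, 0.1, -11.3]
ft_force: [0.0, -0.5, -0.5]
width: 0.0408
[0.4529116  0.00917193 0.02588195] [ 1.79975141e+02  1.50351212e-01 -1.13356508e+01] [ 0.14637199  0.33269093 -0.12199649] 0.04079029981054312
```

View pics/s14c.png

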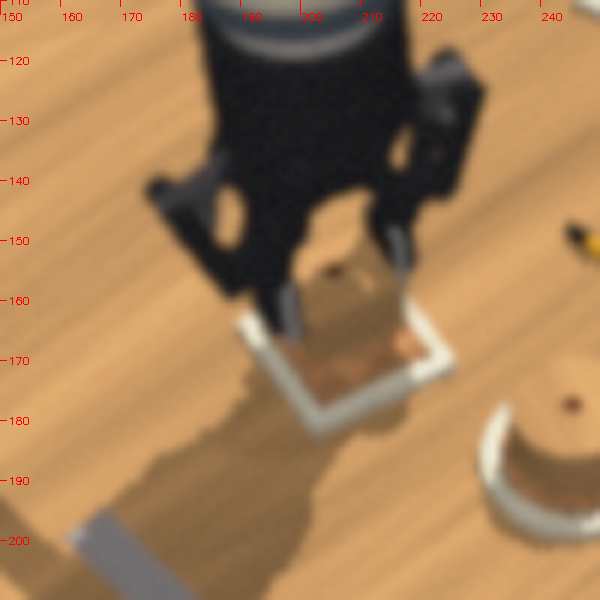

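```bash
python3 - <<'E'
from h import *
print(onz('scene',[(205.3,154.7)],.0525))
E
python3 -m handwheel '[[0,0,-5,0,0,0,0],[0,0,-9,0,0,0,0],[0,0,-12,0,0,0,0],[0,0,-13,0,0,0,0],[0,0,-13,0,0,0,0]]'; python3 -m handwheel '[[0,0,0,0,0,0,0],[0,0,-0.5,0,0,0,0],[0,0,-1,0,0,0,0],[0,0,-1.5,0,0,0,0],[0,0,-1.5,0,0,0,0]]'
python3 - <<'E'
from ov import *
s=capture('scene')[:,:,::-1]
L=boxw([.454,.0097],78.7,.042,.042,.009,.037)
overlay(s,'scene',L,180,130,240,200,8,'pics/s15c.png')
S=sense();print(S['tcp_pos'],S['ft_force'],S['width'])
E
```

```text
[[0.45443423 0.0072534  0.0525    ]]
t: 17.6
tcp_pos: [0.4539, 0.0095, 0.0148]
ee_rot: [180.0, -0.0, -11.3]
ft_force: [-0.8, 0.6, 0.1]
width: 0.0407
t: 18.1
tcp_pos: [0.454, 0.0096, 0.0145]
ee_rot: [-180.0, -0.0, -11.3]
ft_force: [-3.7, -0.8, 6.9]
width: 0.0409
[0.45406389 0.00955954 0.01454196] [-4.02148783  0.14599794  6.26290296] 0.04082665268429388
```

View pics/s15c.png

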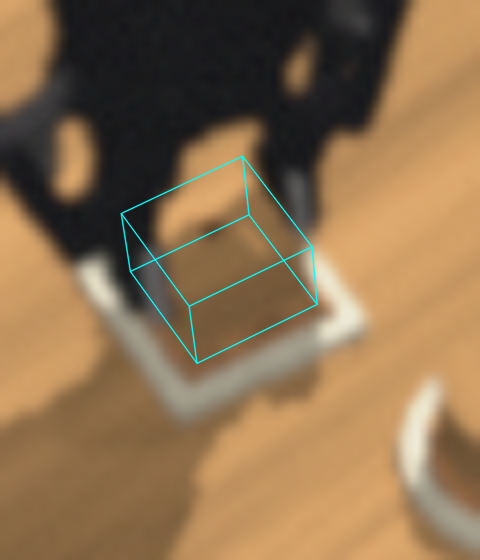

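```bash
python3 -m handwheel '[[0,0,0,0,0,0,0.6],[0,0,0,0,0,0,0.75],[0,0,0,0,0,0,0.85],[0,0,0,0,0,0,1],[0,0,0,0,0,0,1]]'; python3 -m handwheel '[[0,0,8,0,0,0,1],[0,0,25,0,0,0,1],[0,0,50,0,0,0,1],[7,-25,80,0,0,0,1],[16,-60,90,0,0,-0.02,1]]'
python3 -m handwheel '[[12,-43,0,0,0,-0.03,1],[24,-86,0,0,0,-0.06,1],[33,-120,0,0,0,-0.09,1],[39,-145,0,0,0,-0.118,1],[43,-156,0,0,0,-0.118,1]]'
python3 - <<'E'
from ov import *
s=capture('scene')[:,:,::-1]
cv2.imwrite('pics/s16.png',s);t=capture('top')[:,:,::-1];cv2.imwrite('pics/t16.png',t)
L=boxw([.454,.0097],78.7,.042,.042,.009,.037)+boxw([.454,.0097],78.7,.052,.052,.009,.009)
overlay(s,'scene',L,180,140,230,190,8,'pics/a.png');overlay(t,'top',L,235,225,280,270,8,'pics/b.png')
a=cv2.imread('pics/a.png');b=cv2.imread('pics/b.png');o=np.zeros((400,800,3),np.uint8);o[:,:400]=a;o[:360,405:765]=b;cv2.imwrite('pics/c16.png',o)
crop(s,90,190,170,320,4,'pics/s16b.png');crop(t,330,165,400,265,4,'pics/t16b.png')
a=cv2.imread('pics/s16b.png');b=cv2.imread('pics/t16b.png');o=np.zeros((520,610,3),np.uint8);o[:520,:320]=a;o[:400,325:605]=b;cv2.imwrite('pics/d16.png',o)
S=sense();print(S['tcp_pos'])
E
```

```text
t: 18.65
tcp_pos: [0.4538, 0.0095, 0.0131]
ee_rot: [180.0, 0.0, -11.3]
ft_force: [-0.3, 0.2, 0.5]
width: 0.0854
t: 19.15
tcp_pos: [0.4716, -0.0503, 0.1078]
ee_rot: [-180.0, -0.3, -12.3]
ft_force: [0.9, -0.2, -0.7]
width: 0.0855
t: 19.65
tcp_pos: [0.513, -0.2087, 0.1036]
ee_rot: [180.0, -0.0, -19.4]
ft_force: [-0.5, 0.1, -0.2]
width: 0.0852
[ 0.51298107 -0.20733438  0.10339893]
```

View pics/c16.png

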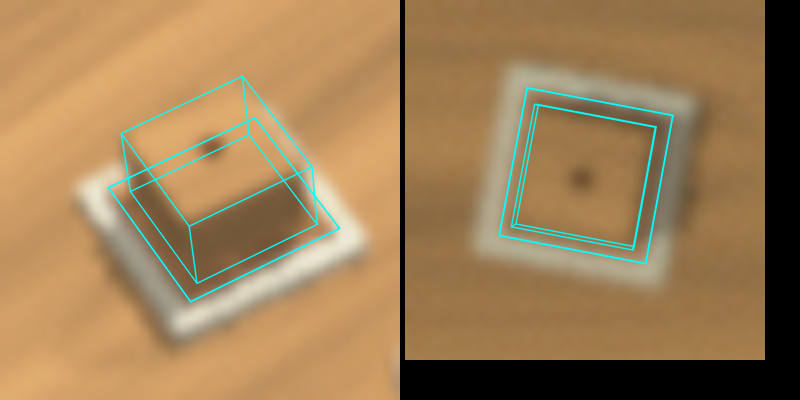

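View pics/d16.png

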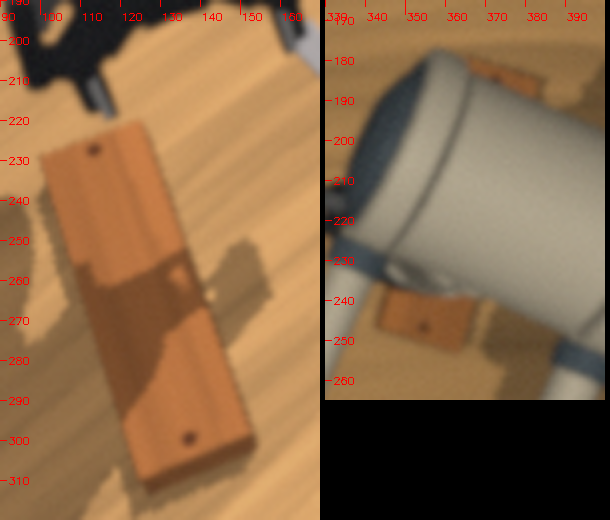

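Run:
```python
from fit import *
h=onz('scene',[(113,227),(137,299)],.024);print(h,h.mean(0));d=h[0]-h[1];print(np.degrees(np.arctan2(d[1],d[0])),np.linalg.norm(d))
rect('scene',np.array([(40,157),(142,120),(256,437),(138,482)])/4+[90,190],.024,.2,.058,'board')
```

```text
[[ 0.45058881 -0.25784362  0.024     ]
 [ 0.6210605  -0.31577813  0.024     ]] [ 0.53582466 -0.28681087  0.024     ]
161.22975922015283 0.1800472304541121
board scene c [ 537.9 -287.2] yaw 161.0 rms 0.9482899961604484
```

```bash
python3 -m handwheel '[[10,-35,0,0,0,0.003,1],[19,-65,-5,0,0,0.003,1],[23.5,-80,-20,0,0,0.003,1],[23.5,-80,-40,0,0,0.003,1],[23.5,-80,-55,0,0,0.003,1]]'; python3 -m handwheel '[[0,0,-12,0,0,0,1],[0,0,-25,0,0,0,1],[0,0,-37,0,0,0,1],[0,0,-44,0,0,0,1],[0,0,-45,0,0,0,1]]'
python3 - <<'E'
from h import *
s=capture('scene')[:,:,::-1]
crop(s,50,170,190,310,5,'pics/s17c.png')
S=sense();print(S['tcp_pos'],S['ee_rot'],S['ft_force'],S['width'])
E
```

```text
t: 20.25
tcp_pos: [0.5362, -0.2851, 0.0472]
ee_rot: [-180.0, 0.1, -19.0]
ft_force: [-0.7, -0.2, 0.0]
width: 0.0856
t: 20.75
tcp_pos: [0.5358, -0.286, 0.002]
ee_rot: [-180.0, 0.1, -19.0]
ft_force: [0.2, 0.8, 0.6]
width: 0.0854
[ 0.53611261 -0.28625864  0.00273133] [-1.79990581e+02  4.66096817e-02 -1.90285176e+01] [-0.19336777  0.52172179  0.24129556] 0.0854223607717219
```

View pics/s17c.png

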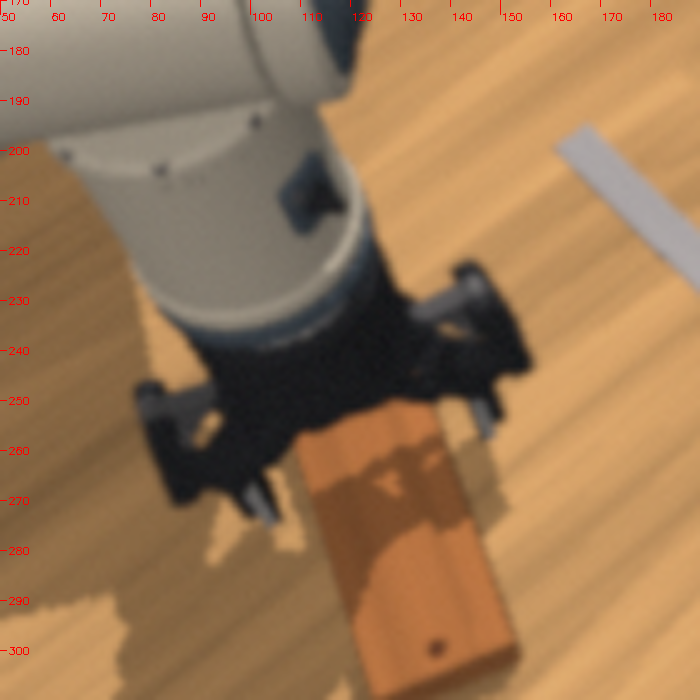

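Fingers straddle the board. Close and lift.

```bash
python3 -m handwheel '[[0,0,0,0,0,0,0.8],[0,0,0,0,0,0,0.7],[0,0,0,0,0,0,0.5],[0,0,0,0,0,0,0],[0,0,0,0,0,0,0]]'; python3 -m handwheel '[[0,0,0,0,0,0,0],[0,0,3,0,0,0,0],[0,0,10,0,0,0,0],[0,0,22,0,0,0,0],[0,0,36,0,0,0,0]]';python3 -m handwheel '[[0,0,10,0,0,0,0],[0,0,20,0,0,0,0],[0,0,30,0,0,0,0],[0,0,36,0,0,0,0],[0,0,36,0,0,0,0]]'
python3 - <<'E'
from h import *
s=capture('scene')[:,:,::-1]
crop(s,50,150,190,310,5,'pics/s18c.png')
S=sense();print(S['tcp_pos'],S['ee_rot'],S['ft_force'],S['wrist_torque'],S['width'],S['q'])
E
```

```text
t: 21.3
tcp_pos: [0.537, -0.287, 0.0046]
ee_rot: [180.0, -0.1, -19.0]
ft_force: [-1.5, -1.0, 5.7]
width: 0.0563
t: 21.8
tcp_pos: [0.5359, -0.2862, 0.0395]
ee_rot: [-180.0, 0.1, -19.0]
ft_force: [0.1, -0.3, -2.7]
width: 0.0565
t: 22.3
tcp_pos: [0.5369, -0.2868, 0.0767]
ee_rot: [180.0, -0.1, -19.0]
ft_force: [-0.7, -0.9, -2.4]
width: 0.0566
[ 0.53654477 -0.2865893   0.0757573 ] [ 1.79991821e+02 -4.64005618e-02 -1.90352028e+01] [ 0.98359845 -0.09079289 -3.04039062] [ 0.02468156  0.04826176 -0.05476596] 0.05632377531682612 [-3.13136466e+01  7.86037005e+00  8.34701296e+01  1.87677186e-03
  8.86224219e+01  7.77215151e+01]
```

View pics/s18c.png

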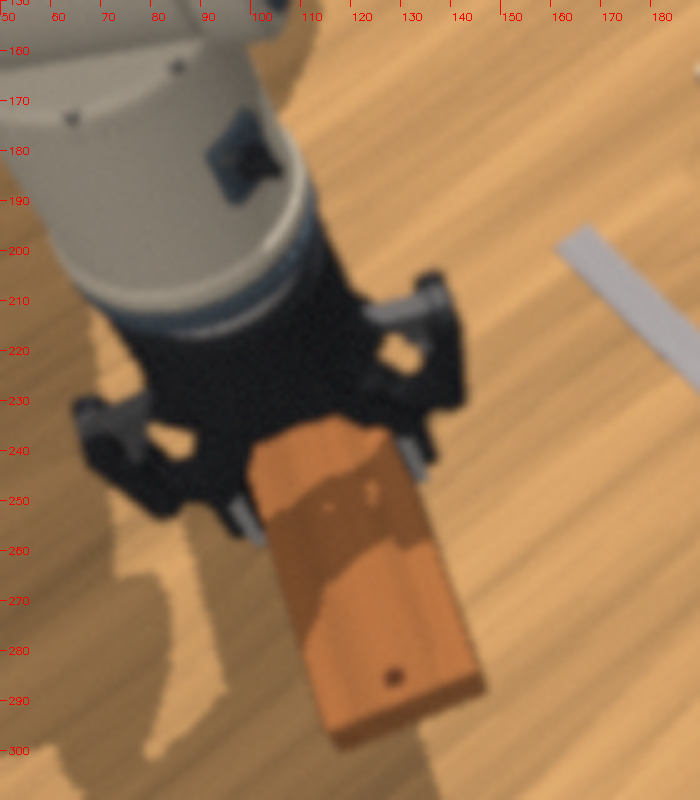

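```bash
python3 - <<'E'
from h import *
p=onz('scene',[(128.3,285.1)],.096)[0];print(p, np.linalg.norm(p[:2]-[.5365,-.2865]))
E
python3 -m handwheel '[[-1,10,5,0,0,0.01,0],[-4,30,10,0,0,0.03,0],[-7,58,15,0,0,0.06,0],[-10,88,20,0,0,0.09,0],[-13,120,20,0,0,0.12,0]]'
python3 -m handwheel '[[-4,32,0,0,0,0.03,0],[-7,64,0,0,0,0.06,0],[-11,96,0,0,0,0.09,0],[-14,128,0,0,0,0.125,0],[-17,160,0,0,0,0.16,0]]'
python3 -m handwheel '[[-4,32,0,0,0,0.03,0],[-7,64,0,0,0,0.06,0],[-11,96,0,0,0,0.09,0],[-14,128,0,0,0,0.125,0],[-17,160,0,0,0,0.16,0]]'
python3 -m handwheel '[[-4,32,0,0,0,0.03,0],[-8,64,0,0,0,0.06,0],[-12,96,0,0,0,0.09,0],[-14,118,0,0,0,0.11,0],[-15,127.5,0,0,0,0.117,0]]'
python3 -m handwheel '[[0,0,-10,0,0,0,0],[0,0,-25,0,0,0,0],[0,0,-40,0,0,0,0],[0,0,-55,0,0,0,0],[0,0,-65,0,0,0,0]]'
python3 - <<'E'
from h import *
s=capture('scene')[:,:,::-1]
crop(s,210,60,350,170,5,'pics/s19c.png')
t=capture('top')[:,:,::-1]
crop(t,120,170,220,300,5,'pics/t19c.png')
S=sense();print(S['tcp_pos'],S['ee_rot'],S['ft_force'],S['width'])
E
```

```text
[ 0.62122106 -0.31639574  0.096     ] 0.08984104144413403
t: 22.85
tcp_pos: [0.5231, -0.165, 0.0957]
ee_rot: [-180.0, -0.0, -12.1]
ft_force: [0.1, -0.0, -2.2]
width: 0.0567
t: 23.35
tcp_pos: [0.5054, -0.0046, 0.0949]
ee_rot: [-180.0, 0.0, -2.9]
ft_force: [0.5, 0.5, -1.8]
width: 0.0568
t: 23.85
tcp_pos: [0.4882, 0.1552, 0.095]
ee_rot: [-180.0, 0.0, 6.3]
ft_force: [-0.1, 0.6, -3.4]
width: 0.0565
t: 24.35
tcp_pos: [0.473, 0.2831, 0.0948]
ee_rot: [-180.0, 0.1, 13.1]
ft_force: [0.9, -0.5, -3.3]
width: 0.0565
t: 24.85
tcp_pos: [0.4735, 0.2797, 0.0275]
ee_rot: [179.9, 0.2, 12.8]
ft_force: [-0.5, -0.0, -2.8]
width: 0.0569
[0.47312375 0.27987005 0.02744209] [179.93459287   0.24692958  12.83299425] [-0.90690323  0.26221904 -1.96819961] 0.05647707508160865
```

View pics/s19c.png

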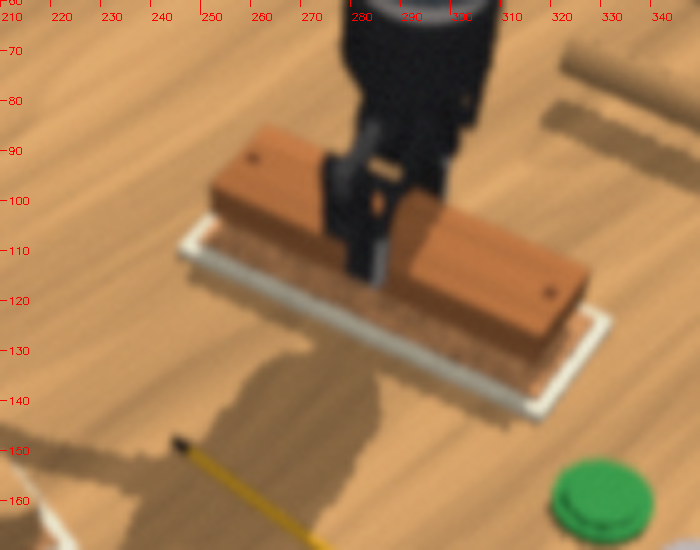

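View pics/t19c.png

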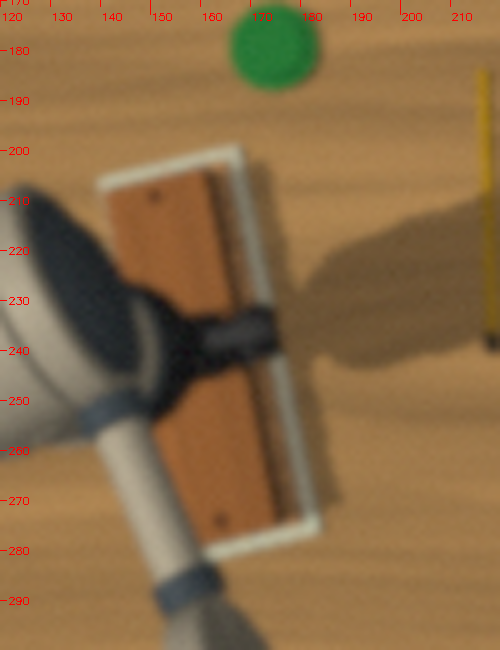

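```bash
python3 - <<'E'
from h import *
for n,uv in (('scene',[(259.9,91.1),(319.5,117.9)]),('top',[(163.7,273.5),(150.3,208.7)])):
    h=onz(n,uv,.051);d=h[1]-h[0];print(n,h.mean(0),np.degrees(np.arctan2(d[1],d[0])),np.linalg.norm(d))
E
python3 -m handwheel '[[0,0,-5,0,0,0,0],[0,0,-10,0,0,0,0],[0,0,-14,0,0,0,0],[0,0,-15,0,0,0,0],[0,0,-15,0,0,0,0]]'
python3 - <<'E'
from h import *
s=capture('scene')[:,:,::-1]
crop(s,210,60,350,170,5,'pics/s20c.png')
t=capture('top')[:,:,::-1]
crop(t,120,170,220,300,5,'pics/t20c.png')
S=sense();print(S['tcp_pos'],S['ee_rot'],S['ft_force'],S['width'])
E
```

```text
scene [0.47404796 0.27730548 0.051     ] 12.818104320096365 0.1799054486376778
top [0.47314943 0.27941454 0.051     ] 13.121889067722153 0.17891092996098962
t: 25.45
tcp_pos: [0.4743, 0.2811, 0.0152]
ee_rot: [180.0, 0.0, 12.9]
ft_force: [0.9, -0.1, -2.6]
width: 0.0564
[0.47449365 0.28114924 0.01557038] [-1.79991830e+02 -2.74542348e-02  1.28835786e+01] [-1.13456984  0.13188168 -2.26552209] 0.056495654173688466
```

View pics/s20c.png

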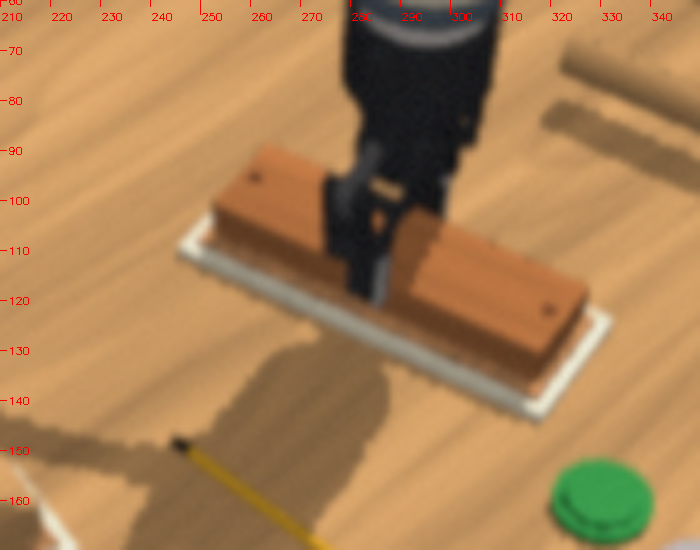

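View pics/t20c.png

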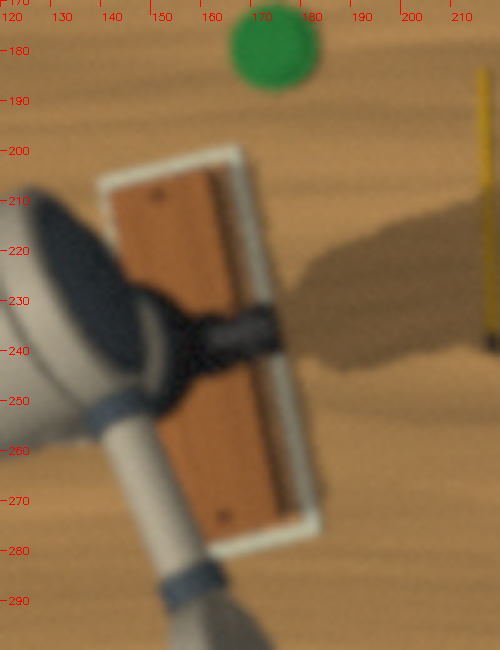

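```bash
python3 - <<'E'
from h import *
for n,uv in (('scene',[(260.5,94.9),(319.1,121.5)]),('top',[(164.3,272.7),(151.1,208.5)])):
    h=onz(n,uv,.036);d=h[1]-h[0];print(n,h.mean(0),np.degrees(np.arctan2(d[1],d[0])),np.linalg.norm(d))
E
python3 -m handwheel '[[0,0,-1,0,0,0,0],[0,0,-2,0,0,0,0],[0,0,-3,0,0,0,0],[0,0,-3.5,0,0,0,0],[0,0,-3.5,0,0,0,0]]'
```

```text
scene [0.47389051 0.2797321  0.036     ] 12.748546394074095 0.17911713962964207
top [0.47444963 0.28186227 0.036     ] 13.041255469892597 0.17977568025194532
t: 26.05
tcp_pos: [0.4745, 0.2812, 0.0136]
ee_rot: [-180.0, -0.0, 12.9]
ft_force: [-4.5, -2.6, 7.1]
width: 0.0566
```

```bash
python3 -m handwheel '[[0,0,0,0,0,0,0.7],[0,0,0,0,0,0,0.8],[0,0,0,0,0,0,0.9],[0,0,0,0,0,0,1],[0,0,0,0,0,0,1]]'; python3 -m handwheel '[[0,0,8,0,0,0,1],[0,0,25,0,0,0,1],[0,0,50,0,0,0,1],[0,0,90,0,0,0,1],[0,0,130,0,0,0,1]]'; python3 -m handwheel '[[-15,35,10,0,0,0,1],[-35,75,20,0,0,0,1],[-55,115,20,0,0,0,1],[-75,155,20,0,0,0,1],[-95,190,20,0,0,0,1]]'; python3 -m handwheel '[[-30,15,0,0,0,0,1],[-60,25,0,0,0,0,1],[-90,35,0,0,0,0,1],[-110,40,0,0,0,0,1],[-110,40,0,0,0,0,1]]'
python3 - <<'E'
from ov import *
s=capture('scene')[:,:,::-1]
cv2.imwrite('pics/s21.png',s);t=capture('top')[:,:,::-1];cv2.imwrite('pics/t21.png',t)
S=sense();print(S['tcp_pos'],S['q'])
E
```

```text
t: 26.55
tcp_pos: [0.4743, 0.281, 0.0117]
ee_rot: [-180.0, 0.0, 12.9]
ft_force: [1.2, 0.6, -0.0]
width: 0.0857
t: 27.05
tcp_pos: [0.4739, 0.2808, 0.1431]
ee_rot: [180.0, 0.1, 12.9]
ft_force: [0.6, -0.1, 0.7]
width: 0.0852
t: 27.55
tcp_pos: [0.3783, 0.4728, 0.1626]
ee_rot: [-180.0, -0.0, 12.9]
ft_force: [0.6, 0.8, 0.4]
width: 0.0861
t: 28.05
tcp_pos: [0.2669, 0.512, 0.1627]
ee_rot: [-179.9, 0.0, 13.1]
ft_force: [-1.4, 0.2, 0.0]
width: 0.0854
[0.26937275 0.51114578 0.16238847] [ 5.88546725e+01  1.58199506e+00  8.12617556e+01 -2.96365762e-02
  9.71085815e+01  1.35918687e+02]
```

View pics/s21.png

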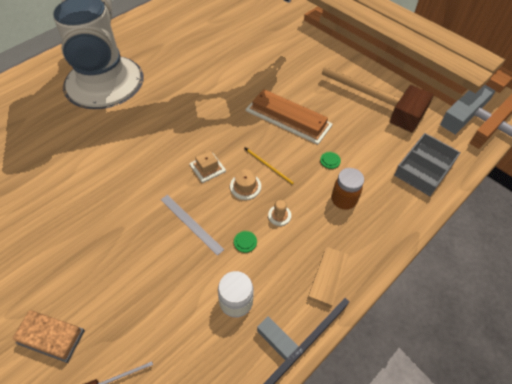

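View pics/t21.png

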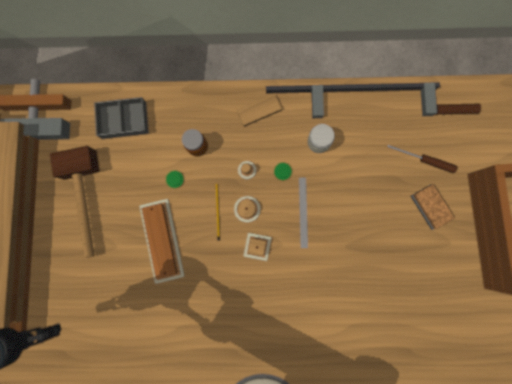

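Run:
```python
from h import *
t=cv2.imread('pics/t21.png');s=cv2.imread('pics/s21.png')
crop(t,130,150,280,290,5,'pics/t22.png');crop(s,180,80,340,230,5,'pics/s22.png')
crop(t,230,155,265,185,16,'pics/a.png');crop(s,260,190,300,230,13,'pics/b.png')
a=cv2.imread('pics/a.png');b=cv2.imread('pics/b.png');o=np.zeros((520,1080,3),np.uint8);o[:480,:560]=a;o[:520,560:]=b;cv2.imwrite('pics/k22.png',cv2.resize(o,None,fx=.74,fy=.74))
```

```text
(no output)
```

View pics/t22.png

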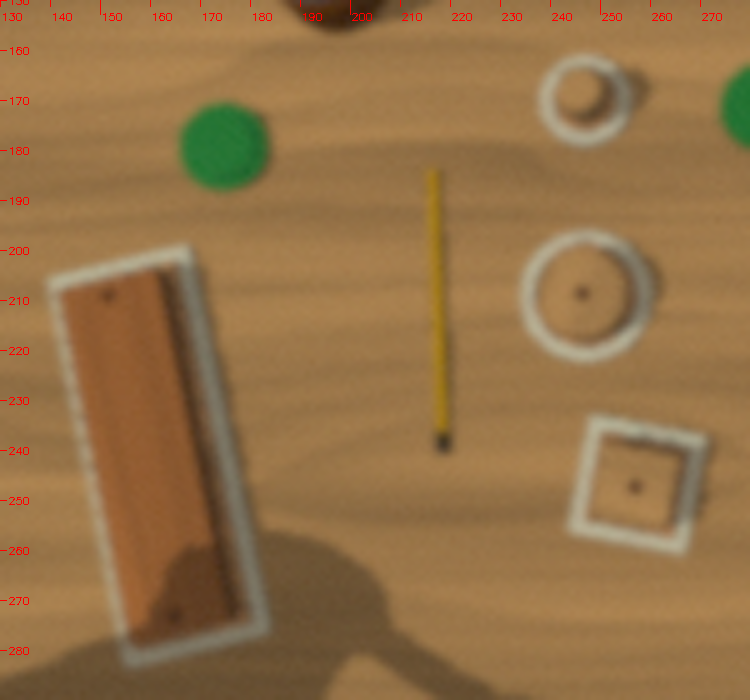

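View pics/s22.png

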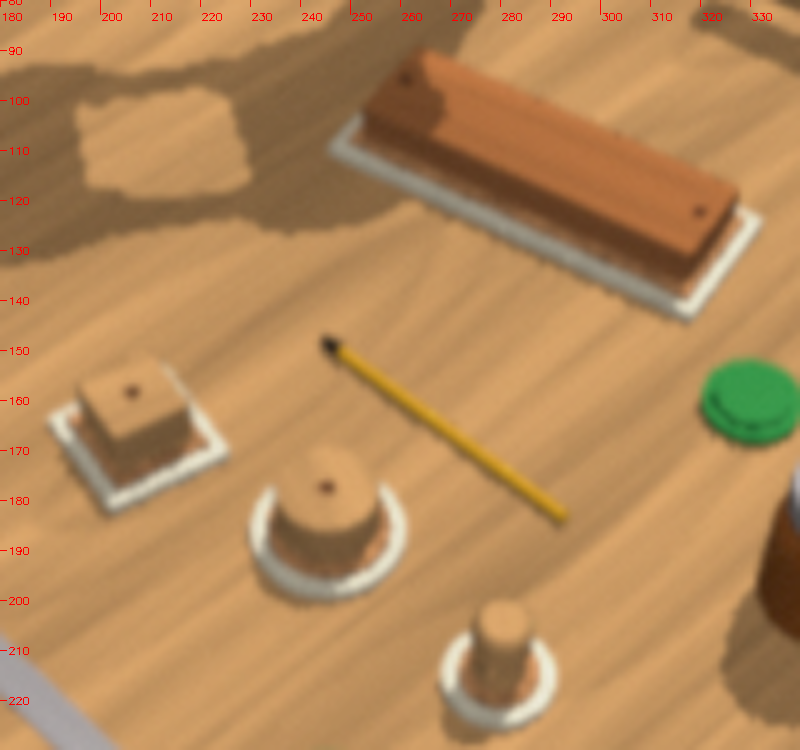

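View pics/k22.png

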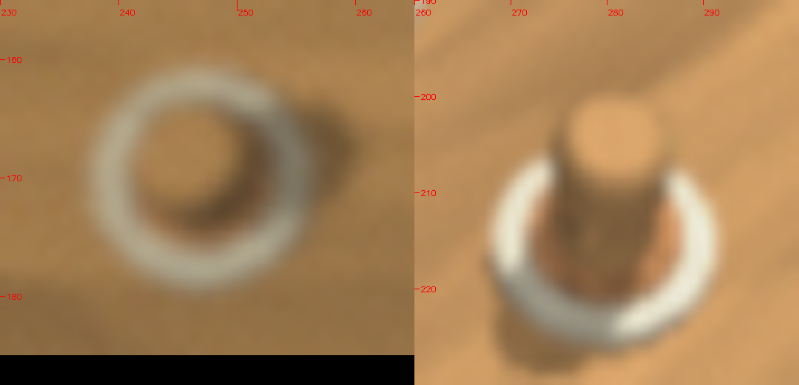

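Run:
```python
from h import *
for n,uv in (('scene',[(260.9,95.3),(319.3,121.9)]),('top',[(164.3,272.3),(151.1,208.5)])):
    h=onz(n,uv,.033);d=h[1]-h[0];print('board',n,h.mean(0).round(4),np.degrees(np.arctan2(d[1],d[0])),np.linalg.norm(d))
print('rests board 475,281.2@12.9 | disc 559.2,37.9 | block 454,10@-11 | knob top 673.1,37.6 scene 670.3,38.2')
print('disc',onz('top',[(582/5+129.5,293/5+149.5)],.037),onz('scene',[(326/5+179.5,487/5+79.5)],.037))
print('block',onz('top',[(635/5+129.5,487/5+149.5)],.037),onz('scene',[(132/5+179.5,392/5+79.5)],.037))
print('knob',onz('top',[(245.4,167.8)],.048),onz('scene',[(280.2,203.4)],.048))
# knob rest from outer laminate rim, this picture
print('restk',onz('top',[(201/11.84+229.5,178/11.84+154.5)],.006),onz('scene',[((606-414)/9.62+259.5,237/9.62+189.5)],.006))
```

```text
board scene [0.4735 0.2817 0.033 ] 12.66880173200302 0.1791464729789022
board top [0.475  0.2827 0.033 ] 13.110969840292947 0.17923630223149117
rests board 475,281.2@12.9 | disc 559.2,37.9 | block 454,10@-11 | knob top 673.1,37.6 scene 670.3,38.2
disc [[0.5593448  0.03856789 0.037     ]] [[0.55808392 0.03730197 0.037     ]]
block [[0.4530794  0.01039737 0.037     ]] [[0.45235488 0.00929515 0.037     ]]
knob [[0.67037514 0.03850732 0.048     ]] [[0.67067763 0.03788473 0.048     ]]
restk [[0.67305539 0.03800268 0.006     ]] [[0.6726236  0.03733638 0.006     ]]
```

Run:
```python
from h import *
a=cv2.imread('pics/t21.png').astype(int);b=cv2.imread('pics/top0.png').astype(int)
print('jar',abs(a-b)[120:165,175:215].mean(),'tin',abs(a-b)[115:160,300:345].mean())
print(hand_in())
```

```text
jar 2.043888888888889 tin 2.092345679012346
the job is handed in; nothing more can be done
None
```

All four parts are on their own cork rests and the job was handed in at about 28 s, with the gripper open and well clear of everything. I moved the knob first, then the disc, the block and the board. Each was lowered until light contact showed at the wrist (about 4–10 N) before I let go. No part was dropped.

Last checks from both cameras, part against rest:

| Part | Offset from rest centre | Direction |
|---|---|---|
| Board | within about 1.5 mm | 12.7–13.1° against the rest's 12.9° |
| Disc | within about 1.5 mm | not needed |
| Block | within about 2 mm | set to the rest's direction (−11.3°) |
| Knob | about 2–2.5 mm toward the robot | standing upright on its foot |

- **Knob:** it is the least well centred, but its foot is fully on the cork, so I did not pick it up again.
- **Camera disagreement:** the two cameras differed by up to about 3 mm. The largest gap was on the knob rest in the first measurement, and it was under 1 mm when I measured again at the end.
- **Jar and tin:** their areas in the top view match the first picture apart from image noise, so both were left where they stood. The green look-alikes were not touched.

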